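# Build the sieve column on the shaker

## Task

Build the test-sieve column on the shaker, one piece at a time from the bottom up: the plain receiver pan in the shaker's round seat, then the fine (blue), the medium (green) and the coarse (yellow) sieve, and the lid on top. Seat each piece fully and level on the one below, setting it down rather than dropping it. Leave the sample jar, the beaker and the brush where they are.

Things in the scene. Friction and masses are not known exactly. Their poses are not given: they have to be found in the camera images.
- shaker_seat (a point): centre of the round seat's floor on the sieve shaker, 62 mm above the bench; z up. Shaker: fixed cream box, 150 x 150 x 56 mm, on it a 132 mm dark plate (6 mm) with the seat: black rubber ring, 63 mm inside, 72 outside, 6 high, round a bright floor. Two bosses, 12 mm wide and 6 high, stand on the plate 52 mm either side of the seat.
- pan: receiver pan: plain steel cup, no coloured band, closed flat bottom, 60 mm outside, 52 inside, 34 high; the foot tapers to 51 mm over the lowest 6 mm. Origin: underside centre, z up through the open top. Seated: origin at the centre of the shaker's seat. 100 g, stands loose on the bench; the fine sieve goes on its rim.
- sieve_fine: fine sieve, dense 1.8 mm mesh; loose steel test sieve, 60 mm wide, 38 high, rim and top 14 mm banded blue, 85 g. Origin: underside centre, z up. Skirt 0-8 mm (49 mm wide, foot 41) drops into the piece below; wall 8-38 mm (60 outside, 52 inside), its lower edge sits on the rim below: fingers must stay on the upper half. Seated: origin 26 mm above the pan's.
- sieve_medium: medium sieve, 4.5 mm mesh; loose steel test sieve, 60 mm wide, 38 high, rim and top 14 mm banded green, 85 g. Origin: underside centre, z up. Skirt 0-8 mm (49 mm wide, foot 41) drops into the piece below; wall 8-38 mm (60 outside, 52 inside), its lower edge sits on the rim below: fingers must stay on the upper half. Seated: origin 30 mm above the fine sieve's.
- sieve_coarse: coarse sieve, open 9 mm mesh; loose steel test sieve, 60 mm wide, 38 high, rim and top 14 mm banded yellow, 85 g. Origin: underside centre, z up. Skirt 0-8 mm (49 mm wide, foot 41) drops into the piece below; wall 8-38 mm (60 outside, 52 inside), its lower edge sits on the rim below: fingers must stay on the upper half. Seated: origin 30 mm above the medium sieve's.
- sieve_lid: lid: steel disc, 60 mm across, 8 to 14 mm above the origin, with a black knob to hold it by, 22 mm across, from 14 to 38 mm; below the disc the same 8 mm tapering skirt as the sieves. Origin: underside centre, z up along the knob. Seated: origin 30 mm above the coarse sieve's. 90 g, stands loose on the bench.
- balance: bystander: fixed grey bench balance, 190 x 155 mm, 51 mm high, with a 116 mm round bright weighing pan; it is not the shaker. Origin: centre of the underside, x along its longer side.
- jar: bystander: loose sample jar with red cap and paper label, 42 mm across, 50 mm high; origin: centre of the underside.
- beaker: bystander: loose white plastic beaker, 60 mm across the rim, 75 mm high; origin: centre of the underside.
- brush: bystander: loose sieve brush with a wooden handle, lying, 150 mm long; origin: under its middle, x along the handle towards the bristles.
Mind the look-alikes: they are no part of the job. What is shaped like the pan but purple or turquoise is not meant. What is shaped like the sieve_lid but turquoise is not meant.

How it is judged:
On the way, in this order (a step that is already met when the one before it is completed fails the run):
1. the receiver pan is seated in the shaker's seat (horizontal distance between pan and shaker_seat below 0.004 m and z of pan in the frame of shaker_seat between -0.002 and 0.002 m and angle between pan's own z axis and vertical below 0.05 rad), for 0.2 s.
2. the fine (blue) sieve is seated on the receiver pan (horizontal distance between sieve_fine and pan below 0.004 m and z of sieve_fine in the frame of pan between 0.024 and 0.028 m and angle between sieve_fine's own z axis and vertical below 0.05 rad), for 0.2 s.
3. the medium (green) sieve is seated on the fine (blue) sieve (horizontal distance between sieve_medium and sieve_fine below 0.004 m and z of sieve_medium in the frame of sieve_fine between 0.028 and 0.032 m and angle between sieve_medium's own z axis and vertical below 0.05 rad), for 0.2 s.
4. the coarse (yellow) sieve is seated on the medium (green) sieve (horizontal distance between sieve_coarse and sieve_medium below 0.004 m and z of sieve_coarse in the frame of sieve_medium between 0.028 and 0.032 m and angle between sieve_coarse's own z axis and vertical below 0.05 rad), for 0.2 s.
5. the lid is seated on the coarse (yellow) sieve (horizontal distance between sieve_lid and sieve_coarse below 0.004 m and z of sieve_lid in the frame of sieve_coarse between 0.028 and 0.032 m and angle between sieve_lid's own z axis and vertical below 0.05 rad), for 0.2 s.
At the end, for the whole second after the job is handed in: The pan stands in the shaker's seat, the fine sieve on the pan, the medium on the fine, the coarse on the medium and the lid on the coarse sieve; each is within 4 mm sideways and 2 mm in height of its fully seated position over the piece (or seat) below, upright within 0.05 rad, and at rest (all of step 1 and all of step 2 and all of step 3 and all of step 4 and all of step 5 and linear speed of each of pan, sieve_fine, sieve_medium, sieve_coarse, sieve_lid below 0.02 m/s and angular speed of each of pan, sieve_fine, sieve_medium, sieve_coarse, sieve_lid below 0.2 rad/s); the robot touches nothing.
It fails at once if a piece is dropped onto the shaker or the column: it falls free there faster than 0.5 m/s, a fall of more than 12 mm ((linear speed of pan above 0.5 m/s and contact force between the fingers and pan below 0.1 N and horizontal distance between pan and shaker_seat below 0.05 m) or (linear speed of sieve_fine above 0.5 m/s and contact force between the fingers and sieve_fine below 0.1 N and horizontal distance between sieve_fine and shaker_seat below 0.05 m) or (linear speed of sieve_medium above 0.5 m/s and contact force between the fingers and sieve_medium below 0.1 N and horizontal distance between sieve_medium and shaker_seat below 0.05 m) or (linear speed of sieve_coarse above 0.5 m/s and contact force between the fingers and sieve_coarse below 0.1 N and horizontal distance between sieve_coarse and shaker_seat below 0.05 m) or (linear speed of sieve_lid above 0.5 m/s and contact force between the fingers and sieve_lid below 0.1 N and horizontal distance between sieve_lid and shaker_seat below 0.05 m)).
It fails at once if the jar is moved by more than 30 mm (distance of jar from where it was at the start of the episode above 0.03 m).
It fails at once if the beaker is moved by more than 30 mm (distance of beaker from where it was at the start of the episode above 0.03 m).
It fails at once if the brush is moved by more than 30 mm (distance of brush from where it was at the start of the episode above 0.03 m).
It also fails if it takes over 99 s, if anything falls off the work surface, if the arm or the gripper's body presses on something with over 40 N, if the wrist force passes 120 N, or if a joint passes its speed limit or range.

## Robot

A 6-joint arm with a two-finger parallel gripper is mounted at the origin on the work surface. World frame = base frame: x ahead of the robot, y to its left, z up, the work surface at z = 0. Lengths are in m, angles in rad, forces in N, time in s.
With the tool pointing down it reaches from about 0.35 to 0.975 m from the base axis. Payload 4.9 kg.
Tool frame: the origin (TCP) lies midway between the tips of the shut fingers; the grasp point (between the pads) lies behind it (manip.grasp_offset is the y of the grasp point in the tool frame, in m); y points along the fingers, z is the direction in which the jaws open and shut, and the axes are right-handed (so a half turn about y gives the same grasp; the last joint's range is limited). The gripper opens to 85 mm and grips with 20 to 120 N. Pads are 22 mm wide; open, the fingers measure 114 mm over their backs; the gripper's body (76 mm by 85 mm) begins 54 mm behind the grasp point. The pads swing forward as they close: fully open they stand 13 mm farther back than shut.
Start: joints at [-0.119, 0.053, 1.613, -0, 1.476, -0.119], TCP at [0.625, 0, 0.231] pointing down, gripper open.
Joint ranges: [-3.01, 3.01], [-1.01, 2.22], [0.06, 2.58], [-1.02, 4.17], [0.09, 2.62], [-3.14, 3.14]. Speed limits (rad/s): [2.57, 2.57, 3.14, 3.14, 3.14, 3.14].

## Interface

Orientations are given as a unit quaternion [w, x, y, z].
In Python, from plant import manip gives the robot as it stands. The module is installed in compiled form; this text tells all that it offers.
- The arm moves only by the shell command python3 -m jog 'ROWS'. ROWS is a JSON object of lists of equal length, an entry for each row: "offset": the shift along the world's x, y, z in units of 50 mm (1.0 is 50 mm), a list of three; "angular": the turn, a rotation vector about the world's x, y, z in units of 6 degrees (1.0 is 6 degrees), a list of three; "jaw": the finger opening in mm, from 0 to 85.4. In form: {"offset": [[tx, ty, tz], ...], "angular": [[ax, ay, az], ...], "jaw": [jaw, ...]}. A call has 1 to 12 rows; each row shifts and turns the commanded pose from where the row before left it; what a row does not reach is not made up. A row lasts 1/10 s, in which the tool goes at most 50 mm and 8.59 degrees, less where a joint would pass 70% of its speed; a pose out of reach is approached as far as the arm can. A call is refused whole if a number of a shift passes 1 or a number of a turn 1, either way. A call with a gripper value outside its range is refused whole. The fingers move at their own pace and stop on an object; the grip force is fixed at half the most. Time passes only in rows, so rows that do not move let the fingers close. It gives the time, the measured TCP pose, the force and the opening at its end, in the units of the state.
- manip.state(): the state, without advancing time (a new reading comes with each control period).
- manip.grab_frame(name): name is "scene" or "side" or "wrist"; returns the picture (400x640x3 uint8, blue, green, red); there is no depth.
- manip.camera_model(name): a dict with "fx", "fy", "cx", "cy" (pixels), "rvec" (rotation vector, rad) and "tvec" (3), from world to camera coordinates, as OpenCV has them; the wrist camera has in their place "mount" (4x4, takes a point from camera to tool coordinates, whose origin is the TCP and whose axes are the tool frame's). Camera axes: x right, y down, z forward; pixel columns grow to the right and rows downward; lengths in m; the calibration is good to about 2 mm. A picture is of the moment at which its call begins: read the wrist's pose just before it. camera_model takes no time and is no camera call.
- manip.job_done(): hands the job in, once; it reports no verdict.
The state is a dict: "time": time; "joint_pos": joint angles; "joint_vel": joint speeds; "joint_efforts": joint torques, N m; "tool_pos": TCP position; "tool_rot": TCP orientation; "contact_force": force on the tool from outside, world axes, zero at the start; "ft_torque": the same for the moment, N m; "gripper_width": opening from 0.0 (shut) to 1.0 (fully open).
Only numpy, scipy, OpenCV 4.12 (cv2) and the standard library are available. Lean on these libraries where they do the work, as an engineer would, in place of code of your own. Each camera call takes 0.05 s, during which the arm holds its last target.

## Working session

There is one attempt and no reset: what is moved stays moved. The work goes in short steps, Python scripts to look and compute and a shell command to move; the robot and the scene stay as the last step left them, time stands still between calls to the robot, and variables do not carry over. Pictures are saved under pics/ and viewed, and the job is handed in when it is done.

```bash
mkdir -p pics
cat > h.py <<'E'
import numpy as np,cv2
from plant import manip
from scipy.spatial.transform import Rotation as R
def cam(name,st=None):
    m=manip.camera_model(name)
    K=np.array([[m['fx'],0,m['cx']],[0,m['fy'],m['cy']],[0,0,1.]])
    if 'mount' in m:
        st=st or manip.state()
        q=st['tool_rot'];T=np.eye(4);T[:3,:3]=R.from_quat([q[1],q[2],q[3],q[0]]).as_matrix();T[:3,3]=st['tool_pos']
        W=T@np.array(m['mount']);Rc=W[:3,:3].T;return K,Rc,W[:3,3]
    Rc=R.from_rotvec(np.array(m['rvec']).ravel()).as_matrix();return K,Rc,-Rc.T@np.array(m['tvec']).ravel()
def ray(c,u,v,z):
    K,Rc,o=c;d=Rc.T@np.linalg.inv(K)@np.array([u,v,1.]);return o+d*(z-o[2])/d[2]
def proj(c,p):
    K,Rc,o=c;q=K@(Rc@(np.array(p)-o));return q[:2]/q[2]
def dump(st=None):
    st=st or manip.state()
    print(round(st['time'],2),np.round(st['tool_pos'],4),np.round(st['tool_rot'],4),'F',np.round(st['contact_force'],1),'w',round(st['gripper_width'],3))
E
python3 - <<'E'
from h import *
dump();print(manip.grasp_offset)
for n in('scene','side','wrist'):
    print(n,manip.camera_model(n)); cv2.imwrite(f'pics/{n}0.png',manip.grab_frame(n))
E
```

```text
0.0 [6.244e-01 1.000e-04 2.301e-01] [ 0.4995 -0.5005  0.5006 -0.4994] F [ 0.3 -0.9 -0.9] w 0.999
-0.0187
scene {'fx': 442.32043531090795, 'fy': 442.32043531090795, 'cx': 314.7349680076099, 'cy': 203.12897653817433, 'rvec': array([ 1.86908059,  1.57046212, -0.69274799]), 'tvec': array([-0.08708703, -0.26521956,  1.48915967])}
side {'fx': 414.00209756819896, 'fy': 414.00209756819896, 'cx': 315.87854857826414, 'cy': 192.6869413097122, 'rvec': array([ 2.4242362 , -0.07407196,  0.051378  ]), 'tvec': array([-0.48131033,  0.06841379,  1.32037818])}
wrist {'fx': 320.199512752374, 'fy': 320.199512752374, 'cx': 317.4617519151694, 'cy': 204.04598792352084, 'mount': array([[-4.15188080e-04,  9.57247260e-01,  2.89270655e-01,
        -7.26111623e-02],
       [ 4.20038182e-04, -2.89270487e-01,  9.57247308e-01,
        -1.41950815e-01],
       [ 9.99999826e-01,  5.18942391e-04, -2.81978740e-04,
        -2.00392688e-05],
       [ 0.00000000e+00,  0.00000000e+00,  0.00000000e+00,
         1.00000000e+00]])}
```

View pics/scene0.png

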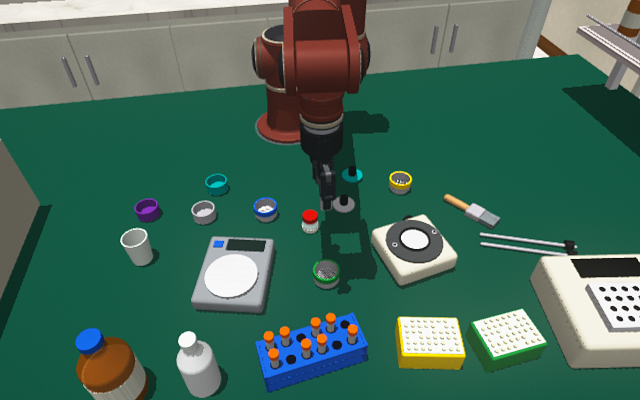

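View pics/side0.png

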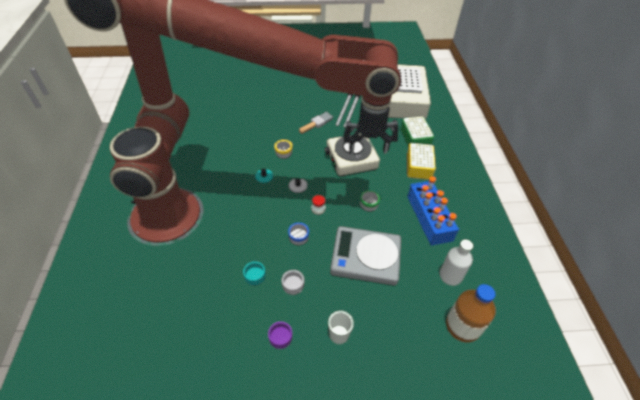

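View pics/wrist0.png

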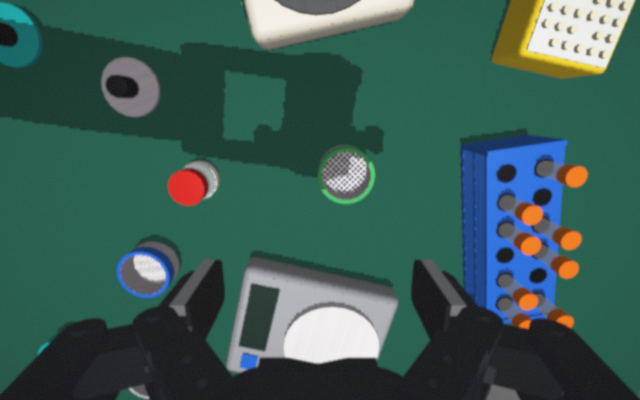

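Candidates in the scene picture:
- **Pan:** steel (204,212). Look-alikes are purple (147,210), turquoise (217,184) and the white beaker (137,247).
- **Lid:** grey (344,204). Look-alike is turquoise (352,175).
- **Sieves:** blue (265,210), green (326,273), yellow (400,182).
- **Seat:** cream shaker (415,240), not the grey balance (231,275).

I choose steel/grey throughout. Next I check these in a close crop and measure.

```bash
cat > m.py <<'E'
from h import *
import sys
a=cv2.imread('pics/scene0.png');b=cv2.imread('pics/side0.png')
cv2.imwrite('pics/crop_scene.png',cv2.resize(a[150:300,120:470],None,fx=2.28,fy=2.28,interpolation=cv2.INTER_CUBIC))
cv2.imwrite('pics/crop_side.png',cv2.resize(b[120:300,225:425],None,fx=3.3,fy=3.3,interpolation=cv2.INTER_CUBIC))
cs=cam('scene');cd=cam('side')
P={'pan':((204,207),(293,277),.034),'blue':((265,205),(299,229),.038),'green':((326,267),(370,196),.038),'yellow':((400,176),(284,144),.038),'lid':((344,204),(298,185),.014),'seat':((415,239.5),(353,150),.062),
'jar':((310,215),(318,202),.05),'beaker':((137,236),(341,321),.075)}
for k,(p,q,z) in P.items(): print(k,np.round(ray(cs,*p,z),3),np.round(ray(cd,*q,z),3))
E
python3 m.py
```

```text
pan [ 0.394 -0.27   0.034] [ 0.4   -0.269  0.034]
blue [ 0.42  -0.113  0.038] [ 0.424 -0.11   0.038]
green [0.648 0.006 0.038] [0.657 0.009 0.038]
yellow [0.371 0.266 0.038] [0.385 0.27  0.038]
lid [0.429 0.096 0.014] [0.428 0.09  0.014]
seat [0.624 0.219 0.062] [0.625 0.201 0.062]
jar [ 0.489 -0.005  0.05 ] [ 0.487 -0.017  0.05 ]
beaker [ 0.509 -0.414  0.075] [ 0.515 -0.421  0.075]
```

View pics/crop_scene.png

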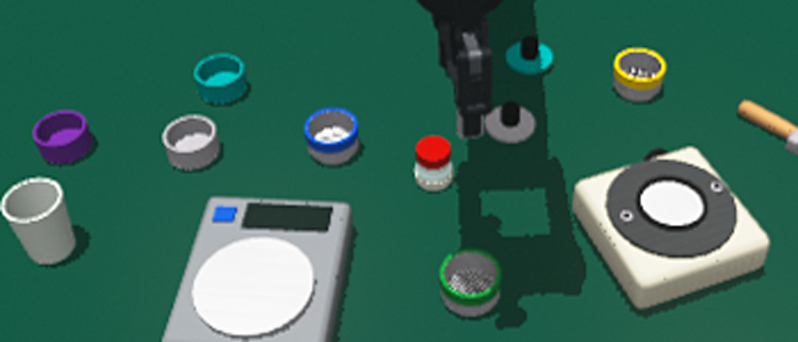

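View pics/crop_side.png

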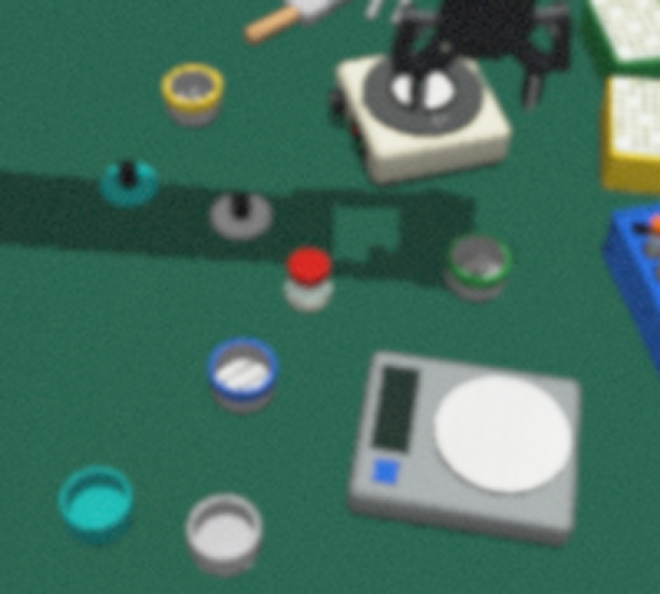

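The close crops show the plain steel pan at crop (190,142), the grey lid with black knob at (508,120) and the three banded sieves. The shaker is on the right with its bright seat floor at (672,203). Purple and turquoise copies are rejected. Next I move the wrist camera over the shaker to measure the seat.

```bash
python3 -m jog '{"offset":[[0,1,0.6],[0,1,0],[0,1,0],[0,1,0],[0,0.2,0],[0,0,0],[0,0,0]],"angular":[[0,0,0],[0,0,0],[0,0,0],[0,0,0],[0,0,0],[0,0,0],[0,0,0]],"jaw":[85,85,85,85,85,85,85]}'
python3 - <<'E'
from h import *
st=manip.state();dump(st);im=manip.grab_frame('wrist');cv2.imwrite('pics/w1.png',im);np.save('w1.npy',np.r_[st['tool_pos'],st['tool_rot']])
c=cam('wrist',st);print(c)
cs=cam('scene')
for k,p,z in(('turqpan',(217,179),.034),('turqlid',(352,175),.014),('purple',(147,204),.034)):print(k,ray(cs,*p,z).round(3))
E
```

```text
time: 0.85
tool_pos: [0.6249, 0.2019, 0.2566]
tool_rot: [-0.499, 0.5, -0.5, 0.5]
contact_force: [-0.8, 0.2, 0.6]
gripper_width: 0.992
0.85 [0.6249 0.2019 0.2566] [-0.4995  0.5003 -0.5     0.5002] F [-0.8  0.2  0.6] w 0.992
(array([[320.19951275,   0.        , 317.46175192],
       [  0.        , 320.19951275, 204.04598792],
       [  0.        ,   0.        ,   1.        ]]), array([[ 9.99999389e-01,  4.16592781e-06, -1.10567327e-03],
       [ 3.24839716e-04, -9.56969675e-01,  2.90187761e-01],
       [-1.05688689e-03, -2.90187943e-01, -9.56969091e-01]]), array([0.62504394, 0.2746843 , 0.39847684]))
turqpan [ 0.286 -0.236  0.034]
turqlid [0.315 0.144 0.014]
purple [ 0.355 -0.419  0.034]
```

View pics/w1.png

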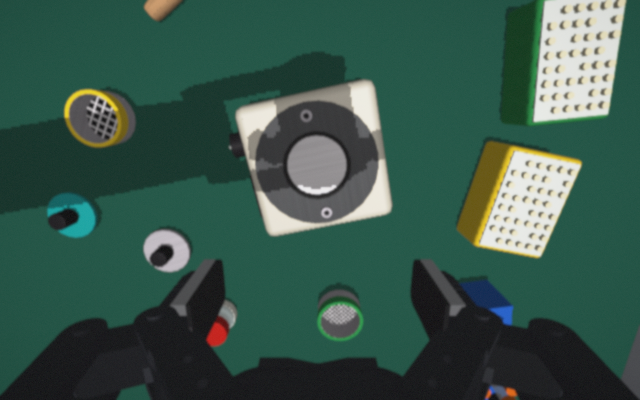

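The wrist picture shows the seat floor at about (317,165), with bosses at (306,116) and (326,212). The boss line runs nearly along world y, so jaws along x will clear them.

Run:
```python
from h import *
im=cv2.imread('pics/w1.png');p=np.load('w1.npy');c=cam('wrist',dict(tool_pos=p[:3],tool_rot=p[3:]))
g=cv2.cvtColor(im,cv2.COLOR_BGR2GRAY)
# bosses: bright blobs in the dark plate
for (u,v) in((306,116),(326,212)):
    w=g[v-8:v+9,u-8:u+9].astype(float);w=np.clip(w-np.percentile(w,60),0,None);yy,xx=np.mgrid[-8:9,-8:9]
    q=(u+(w*xx).sum()/w.sum(),v+(w*yy).sum()/w.sum());print('boss',np.round(q,1),ray(c,*q,.068).round(4))
m=(g>75).astype(np.uint8);n,l,s,ce=cv2.connectedComponentsWithStats(m,connectivity=4)
k=l[160,317];print('floor',s[k],ray(c,*ce[k],.062).round(4))
cn=max(cv2.findContours((l==k).astype(np.uint8),0,1)[0],key=len);h=cv2.convexHull(cn)[:,0].astype(float)
P=np.array([ray(c,u,v,.064) for u,v in h]);(x,y),r=cv2.minEnclosingCircle((P[:,:2]*1e3).astype(np.float32));print('circ',x,y,r)
# plate: dark region
for t in(0.062,):
    m=((g<75)&(cv2.cvtColor(im,cv2.COLOR_BGR2HSV)[...,1]<70)).astype(np.uint8)
    n,l,s,ce=cv2.connectedComponentsWithStats(m,connectivity=4);k=l[165,270];print(s[k])
    cn=max(cv2.findContours((l==k).astype(np.uint8),0,1)[0],key=len)[:,0];P=np.array([ray(c,u,v,.062)[:2] for u,v in cn])*1e3
    print('plate',cv2.minEnclosingCircle(P.astype(np.float32)))
cv2.imwrite('pics/w1c.png',cv2.resize(im[70:250,220:400],None,fx=3.3,fy=3.3,interpolation=cv2.INTER_CUBIC))
```

```text
boss [306.  115.1] [0.6133 0.2669 0.068 ]
boss [326.3 212.3] [0.6343 0.1651 0.068 ]
floor [ 287  135   60   61 2857] [0.6236 0.2161 0.062 ]
circ 623.6261596679688 215.3669891357422 32.13778305053711
[     0      0    640    400 209702]
plate ((618.2872314453125, 45.1423225402832), 442.6545715332031)
```

View pics/w1c.png

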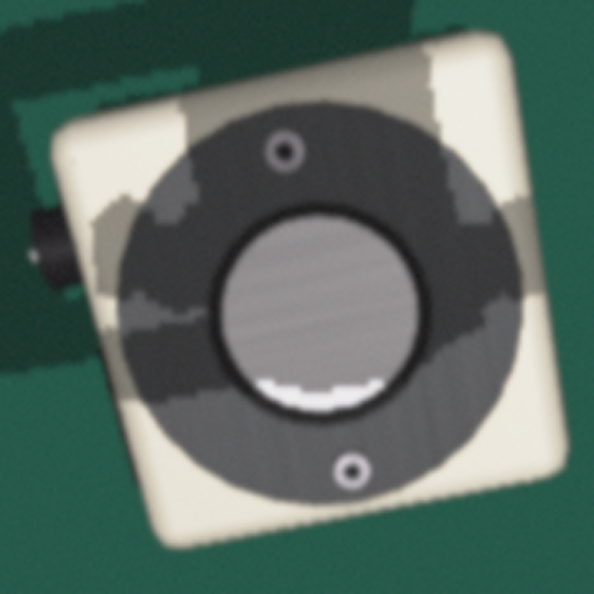

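```bash
python3 -m jog '{"offset":[[-0.38,-0.8,0],[-0.38,-0.8,0],[-0.38,-0.8,0],[-0.38,-0.8,0],[-0.38,-0.8,0],[-0.38,-0.8,-0.1],[-0.38,-0.8,-0.1],[-0.38,-0.8,-0.1],[-0.38,-0.8,-0.1],[-0.38,-0.8,-0.1],[-0.38,-0.8,0],[-0.38,-0.8,0]],"angular":[[0,0,0],[0,0,0],[0,0,0],[0,0,0],[0,0,0],[0,0,0],[0,0,0],[0,0,0],[0,0,0],[0,0,0],[0,0,0],[0,0,0]],"jaw":[85,85,85,85,85,85,85,85,85,85,85,85]}'
python3 -m jog '{"offset":[[0,0,0],[0,0,0],[0,0,0]],"angular":[[0,0,0],[0,0,0],[0,0,0]],"jaw":[85,85,85]}'
python3 - <<'E'
from h import *
st=manip.state();dump(st);im=manip.grab_frame('wrist');cv2.imwrite('pics/w2.png',im);np.save('w2.npy',np.r_[st['tool_pos'],st['tool_rot']])
c=cam('wrist',st)
print(proj(c,[.397,-.27,.034]))
E
```

```text
time: 2.1
tool_pos: [0.3946, -0.2797, 0.232]
tool_rot: [-0.499, 0.499, -0.501, 0.501]
contact_force: [0.7, 0.1, -0.5]
gripper_width: 0.995
time: 2.4
tool_pos: [0.3968, -0.2769, 0.232]
tool_rot: [0.5, -0.5, 0.5, -0.5]
contact_force: [0.1, 0.7, -0.4]
gripper_width: 1.001
2.4 [ 0.3968 -0.2769  0.232 ] [ 0.5    -0.4997  0.5002 -0.5001] F [ 0.1  0.7 -0.4] w 1.001
[317.75880843 171.12820168]
```

View pics/w2.png

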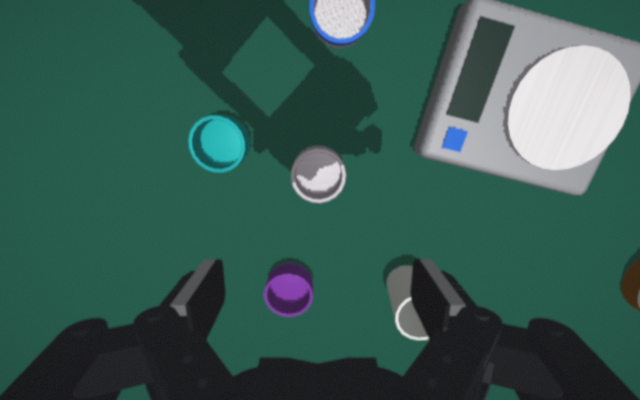

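Wrist picture: steel pan at (318,175), turquoise at (218,143), purple at (289,290), beaker at (415,300). I fit the rim circle with radius fixed at 30 mm on the rim side of the outline.

```bash
cat >> h.py <<'E'
from scipy.optimize import least_squares
def rim(im,c,uv,z,r=.030,win=45,mask=None,show=None):
    u0,v0=map(int,uv);hsv=cv2.cvtColor(im,cv2.COLOR_BGR2HSV)
    m=mask if mask is not None else ~((hsv[...,0]>65)&(hsv[...,0]<95)&(hsv[...,1]>90))
    m=m.astype(np.uint8);q=np.zeros_like(m);q[max(v0-win,0):v0+win,max(0,u0-win):u0+win]=m[max(v0-win,0):v0+win,max(0,u0-win):u0+win]
    q=cv2.morphologyEx(q,cv2.MORPH_OPEN,np.ones((2,2)))
    n,l,s,ce=cv2.connectedComponentsWithStats(q);k=1+np.argmax(s[1:,4])
    cn=max(cv2.findContours((l==k).astype(np.uint8),0,1)[0],key=len);h=cv2.convexHull(cn)[:,0]
    hh=np.zeros_like(q);cv2.fillPoly(hh,[h],1);cn=cv2.findContours(hh,0,1)[0][0][:,0]
    C=ce[k];n0=proj(c,[c[2][0],c[2][1],z-.001]) # nadir
    d=C-n0
    P=np.array([ray(c,*p,z)[:2] for p in cn if np.dot(p-C,d)>-0.1*np.linalg.norm(d)*10])
    f=least_squares(lambda a:np.hypot(P[:,0]-a[0],P[:,1]-a[1])-r-.0003,P.mean(0),loss='soft_l1',f_scale=.001)
    g=least_squares(lambda a:np.hypot(P[:,0]-a[0],P[:,1]-a[1])-a[2],[*f.x,r],loss='soft_l1',f_scale=.001)
    print('rim',f.x.round(4),'rms',np.sqrt((f.fun**2).mean()).round(4),'free',g.x.round(4),'box',s[k],len(P))
    return f.x
E
python3 - <<'E'
from h import *
im=cv2.imread('pics/w2.png');p=np.load('w2.npy');c=cam('wrist',dict(tool_pos=p[:3],tool_rot=p[3:]))
rim(im,c,(318,175),.034)
cv2.imwrite('pics/w2c.png',cv2.resize(im[120:230,260:380],None,fx=5,fy=5,interpolation=cv2.INTER_CUBIC))
E
```

```text
rim [ 0.3983 -0.2772] rms 0.0003 free [ 0.3983 -0.2769  0.0305] box [ 291  145   57   60 2669] 84
```

View pics/w2c.png

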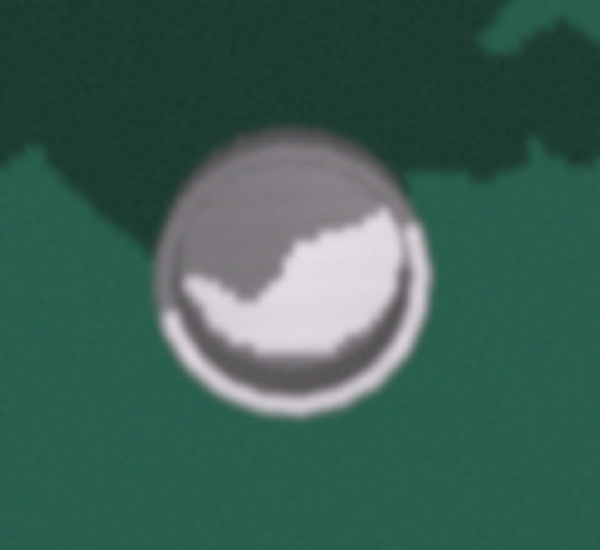

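```bash
python3 -m jog '{"offset":[[0.03,0,-0.8],[0,0,-0.8],[0,0,-0.8],[0,0,-0.8],[0,0,-0.7],[0,0,-0.4],[0,0,-0.18],[0,0,0],[0,0,0],[0,0,0]],"angular":[[0,0,0],[0,0,0],[0,0,0],[0,0,0],[0,0,0],[0,0,0],[0,0,0],[0,0,0],[0,0,0],[0,0,0]],"jaw":[85,85,85,85,85,85,85,85,85,85]}'
python3 -m jog '{"offset":[[0,0,0],[0,0,0],[0,0,0],[0,0,0],[0,0,0],[0,0,0]],"angular":[[0,0,0],[0,0,0],[0,0,0],[0,0,0],[0,0,0],[0,0,0]],"jaw":[50,50,50,50,50,50]}'
python3 - <<'E'
from h import *
dump();cv2.imwrite('pics/w3.png',manip.grab_frame('wrist'));a=manip.grab_frame('side');cv2.imwrite('pics/s3.png',cv2.resize(a[180:340,200:400],None,fx=3.5,fy=3.5,interpolation=cv2.INTER_CUBIC))
E
```

```text
time: 3.45
tool_pos: [0.3998, -0.278, 0.0099]
tool_rot: [-0.5, 0.5, -0.499, 0.501]
contact_force: [0.2, -0.1, 0.1]
gripper_width: 0.995
time: 4.05
tool_pos: [0.3993, -0.278, 0.0099]
tool_rot: [-0.5, 0.5, -0.499, 0.501]
contact_force: [-1.1, 1.3, 6.6]
gripper_width: 0.687
4.05 [ 0.3993 -0.278   0.0099] [-0.5     0.5    -0.4993  0.5007] F [-1.1  1.3  6.6] w 0.687
```

View pics/w3.png

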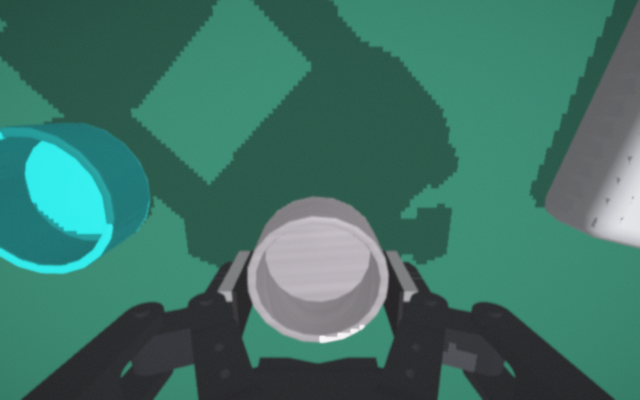

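View pics/s3.png

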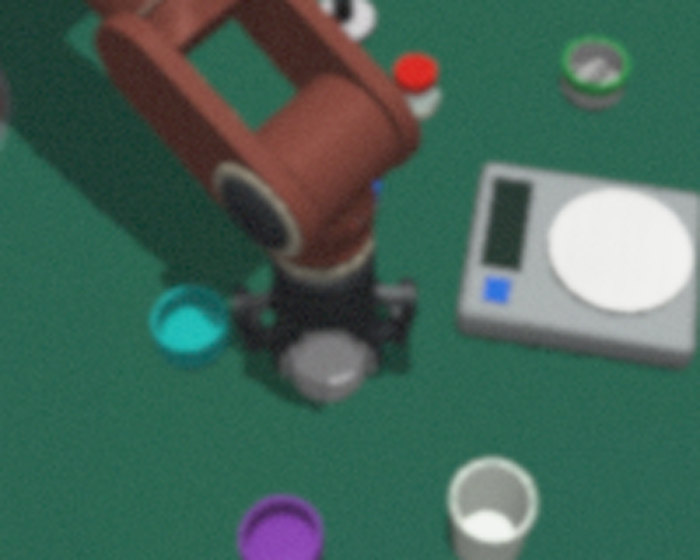

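```bash
python3 - <<'E'
from h import *
st=manip.state();c=cam('wrist',st)
for p in((318,342),(248,275),(388,275)):print(ray(c,*p,.034).round(4))
E
python3 -m jog '{"offset":[[0,0,0.1],[0,0,0.3],[0,0,0.8],[0,0,0.9],[0,0,0.9],[0,0,0.2],[0,0,0],[0,0,0]],"angular":[[0,0,0],[0,0,0],[0,0,0],[0,0,0],[0,0,0],[0,0,0],[0,0,0],[0,0,0]],"jaw":[50,50,50,50,50,50,50,50]}'
python3 - <<'E'
from h import *
st=manip.state();dump();im=manip.grab_frame('wrist');cv2.imwrite('pics/w4.png',im)
E
```

```text
[ 0.3995 -0.3047  0.034 ]
[ 0.3706 -0.2715  0.034 ]
[ 0.4283 -0.2715  0.034 ]
time: 4.95
tool_pos: [0.3977, -0.2764, 0.1664]
tool_rot: [0.5, -0.5, 0.501, -0.499]
contact_force: [-0.4, -0.6, -1.7]
gripper_width: 0.683
4.95 [ 0.3977 -0.2764  0.1664] [ 0.5    -0.5     0.5009 -0.4991] F [-0.4 -0.6 -1.7] w 0.683
```

View pics/w4.png

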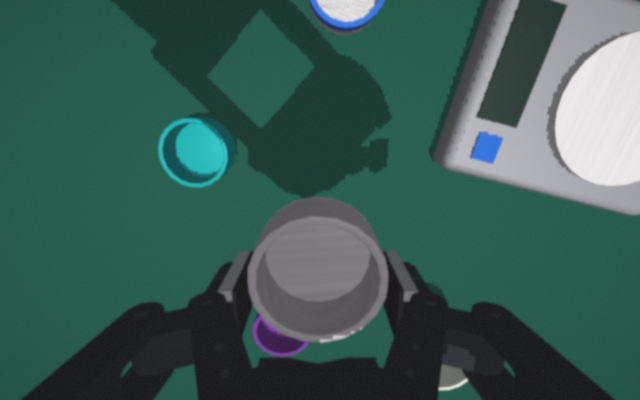

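The pan is held level. I zoom in to check how it sits between the pads.

Run:
```python
import cv2
im=cv2.imread('pics/w4.png');cv2.imwrite('pics/w4c.png',cv2.resize(im[190:360,220:420],None,fx=4,fy=3.5,interpolation=cv2.INTER_CUBIC))
```

```text
(no output)
```

View pics/w4c.png

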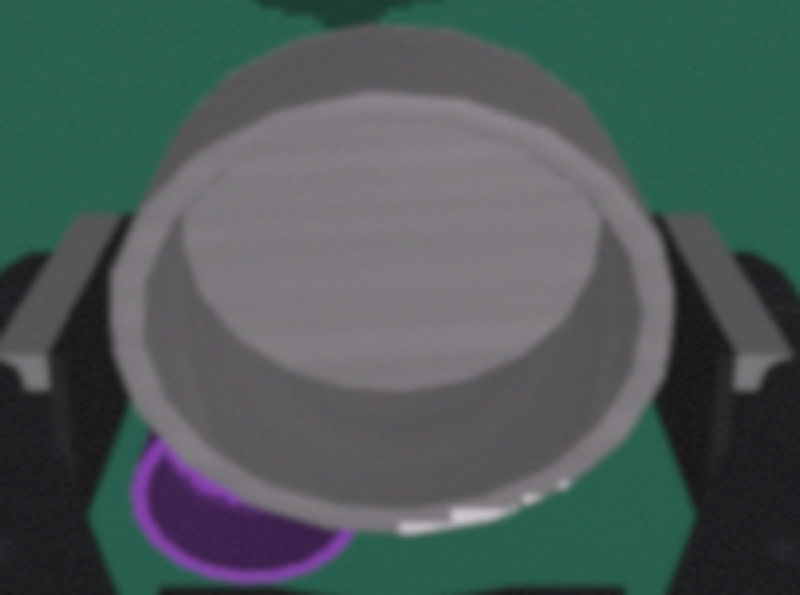

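Run:
```python
from h import *
st=dict(tool_pos=[.3977,-.2764,.1664],tool_rot=[0.5,-0.5,0.5009,-0.4991]);c=cam('wrist',st)
for h in(.018,.020,.022,.024,.026):
    a=ray(c,318,215.7,.1664+h)[1];b=ray(c,318,342.3,.1664+h)[1];l=ray(c,247.5,272,.1664+h)[0];r=ray(c,388.5,272,.1664+h)[0]
    print(h,round(a-b,4),round(r-l,4),'centre rel tool',round((a+b)/2+.2764,4),round((l+r)/2-.3977,4))
```

```text
0.018 0.0621 0.0609 centre rel tool -0.0009 0.0002
0.02 0.0611 0.0599 centre rel tool 0.0002 0.0002
0.022 0.0601 0.059 centre rel tool 0.0014 0.0002
0.024 0.0591 0.058 centre rel tool 0.0026 0.0002
0.026 0.0581 0.057 centre rel tool 0.0038 0.0002
```

Size and position agree: the pan centre is about 1 mm +y of the tool axis and centred in x, matching the far measurement. Now I carry it to above the seat.

```bash
python3 -m jog '{"offset":[[0.2,0.44,0],[0.38,0.82,0],[0.38,0.82,0],[0.38,0.82,0],[0.38,0.82,0],[0.38,0.82,0],[0.38,0.82,0],[0.38,0.82,0],[0.38,0.82,0],[0.38,0.82,0],[0.38,0.82,0],[0.38,0.82,0]],"angular":[[0,0,0],[0,0,0],[0,0,0],[0,0,0],[0,0,0],[0,0,0],[0,0,0],[0,0,0],[0,0,0],[0,0,0],[0,0,0],[0,0,0]],"jaw":[50,50,50,50,50,50,50,50,50,50,50,50]}'
python3 -m jog '{"offset":[[0.14,0.35,-0.4],[0,0,-0.6],[0,0,-0.2],[0,0,0],[0,0,0]],"angular":[[0,0,0],[0,0,0],[0,0,0],[0,0,0],[0,0,0]],"jaw":[50,50,50,50,50]}'
```

```text
time: 6.2
tool_pos: [0.6164, 0.1974, 0.1643]
tool_rot: [-0.498, 0.502, -0.501, 0.499]
contact_force: [1.1, -0.2, -0.7]
gripper_width: 0.69
time: 6.7
tool_pos: [0.6242, 0.2128, 0.1076]
tool_rot: [0.499, -0.5, 0.5, -0.5]
contact_force: [0.7, -1.0, 0.2]
gripper_width: 0.687
```

```bash
python3 -m jog '{"offset":[[-0.01,0.044,-0.3],[0,0,-0.2],[0,0,0],[0,0,0]],"angular":[[0,0,0],[0,0,0],[0,0,0],[0,0,0]],"jaw":[50,50,50,50]}'
python3 - <<'E'
from h import *
dump();im=manip.grab_frame('wrist');cv2.imwrite('pics/w5.png',im[60:400,160:480][::1]);dump()
a=manip.grab_frame('scene');cv2.imwrite('pics/sc5.png',cv2.resize(a[150:300,340:490],None,fx=4,fy=4,interpolation=cv2.INTER_CUBIC));dump()
E
```

```text
time: 7.1
tool_pos: [0.6237, 0.2154, 0.0826]
tool_rot: [0.5, -0.5, 0.5, -0.5]
contact_force: [0.2, -0.1, -0.8]
gripper_width: 0.684
7.1 [0.6237 0.2154 0.0826] [ 0.4997 -0.5002  0.5002 -0.4999] F [ 0.2 -0.1 -0.8] w 0.684
7.15 [0.6241 0.2155 0.0832] [-0.5     0.4999 -0.5     0.5001] F [-0.   0.4 -1.8] w 0.688
7.2 [0.6243 0.2156 0.0835] [ 0.5002 -0.4997  0.4999 -0.5002] F [ 0.5  0.3 -1.1] w 0.684
```

View pics/w5.png

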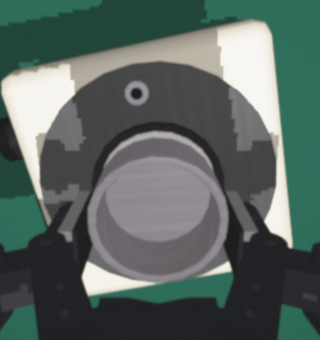

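View pics/sc5.png

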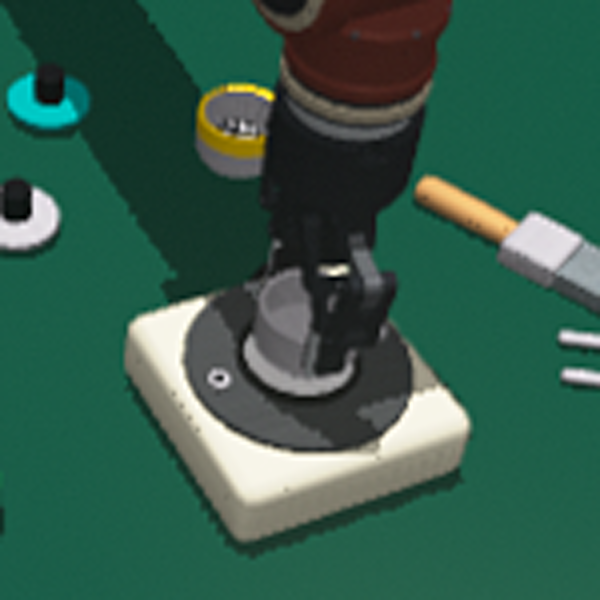

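The pan is centred over the seat in both views. Lowering gently.

```bash
python3 -m jog '{"offset":[[0,0,-0.06],[0,0,-0.06],[0,0,-0.04],[0,0,-0.02],[0,0,0]],"angular":[[0,0,0],[0,0,0],[0,0,0],[0,0,0],[0,0,0]],"jaw":[50,50,50,50,50]}'
```

```text
time: 7.7
tool_pos: [0.6238, 0.2155, 0.0737]
tool_rot: [-0.5, 0.5, -0.5, 0.5]
contact_force: [-0.1, 0.3, -0.7]
gripper_width: 0.69
```

```bash
python3 -m jog '{"offset":[[0,0,-0.02],[0,0,-0.02],[0,0,-0.01],[0,0,0]],"angular":[[0,0,0],[0,0,0],[0,0,0],[0,0,0]],"jaw":[50,50,50,50]}'
```

```text
time: 8.1
tool_pos: [0.6241, 0.2156, 0.072]
tool_rot: [0.5, -0.5, 0.5, -0.5]
contact_force: [-0.7, -0.1, 0.8]
gripper_width: 0.691
```

```bash
python3 -m jog '{"offset":[[0,0,-0.02],[0,0,-0.02],[0,0,0]],"angular":[[0,0,0],[0,0,0],[0,0,0]],"jaw":[50,50,50]}'
```

```text
time: 8.4
tool_pos: [0.6243, 0.2157, 0.0719]
tool_rot: [-0.5, 0.5, -0.5, 0.5]
contact_force: [-5.7, -1.6, 10.8]
gripper_width: 0.685
```

It touched at exactly the seated height of 0.0719. Releasing, rising and looking.

```bash
python3 -m jog '{"offset":[[0,0,0.02],[0,0,0],[0,0,0],[0,0,0],[0,0,0.4],[0,0,1],[0,0,1],[0,0,1],[0,0,0.3],[0,0,0],[0,0,0]],"angular":[[0,0,0],[0,0,0],[0,0,0],[0,0,0],[0,0,0],[0,0,0],[0,0,0],[0,0,0],[0,0,0],[0,0,0],[0,0,0]],"jaw":[70,85,85,85,85,85,85,85,85,85,85]}'
python3 - <<'E'
from h import *
st=manip.state();dump(st);im=manip.grab_frame('wrist');cv2.imwrite('pics/w6.png',im);c=cam('wrist',st)
print(proj(c,[.6238,.216,.096]));np.save('w6.npy',np.r_[st['tool_pos'],st['tool_rot']])
E
```

```text
time: 9.5
tool_pos: [0.6234, 0.2155, 0.2538]
tool_rot: [-0.499, 0.501, -0.5, 0.5]
contact_force: [-0.4, 0.2, -0.4]
gripper_width: 0.994
9.5 [0.6234 0.2155 0.2538] [-0.4994  0.5006 -0.5004  0.4996] F [-0.4  0.2 -0.4] w 0.994
[318.3490596  185.55114059]
```

View pics/w6.png

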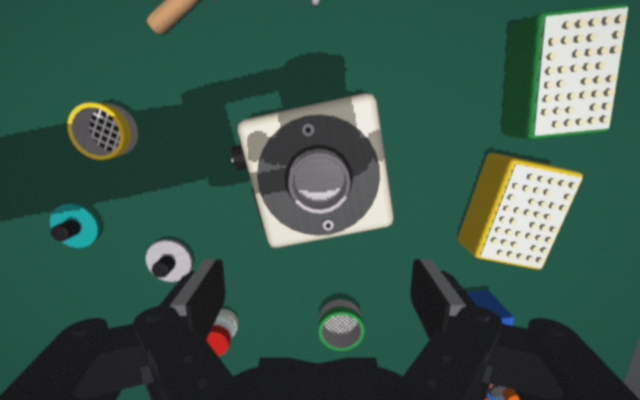

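The pan rim is at (319,182), inside the ring and centred. Next is the blue sieve, now seen beneath.

```bash
python3 -m jog '{"offset":[[-0.4,-0.66,0],[-0.4,-0.66,0],[-0.4,-0.66,0],[-0.4,-0.66,0],[-0.4,-0.66,0],[-0.4,-0.66,0],[-0.4,-0.66,-0.1],[-0.4,-0.66,-0.1],[-0.4,-0.66,-0.1],[-0.4,-0.66,-0.1],[0,0,0],[0,0,0]],"angular":[[0,0,0],[0,0,0],[0,0,0],[0,0,0],[0,0,0],[0,0,0],[0,0,0],[0,0,0],[0,0,0],[0,0,0],[0,0,0],[0,0,0]],"jaw":[85,85,85,85,85,85,85,85,85,85,85,85]}'
python3 - <<'E'
from h import *
manip.grab_frame('side')
st=manip.state();dump(st);im=manip.grab_frame('wrist');cv2.imwrite('pics/w7.png',im);c=cam('wrist',st)
p=proj(c,[.422,-.114,.038]);print(p);np.save('w7.npy',np.r_[st['tool_pos'],st['tool_rot']])
rim(im,c,p,.038)
E
```

```text
time: 10.75
tool_pos: [0.4227, -0.1144, 0.2328]
tool_rot: [0.499, -0.5, 0.502, -0.499]
contact_force: [-0.7, -0.1, -0.2]
gripper_width: 0.993
10.8 [ 0.4233 -0.114   0.2335] [ 0.4996 -0.5002  0.5013 -0.4989] F [ 0.1 -1.1  0. ] w 1.0
[316.93202626 178.20980872]
rim [ 0.4203 -0.1176] rms 0.0004 free [ 0.4203 -0.1169  0.0309] box [ 287  148   58   61 2728] 86
```

View pics/w7.png

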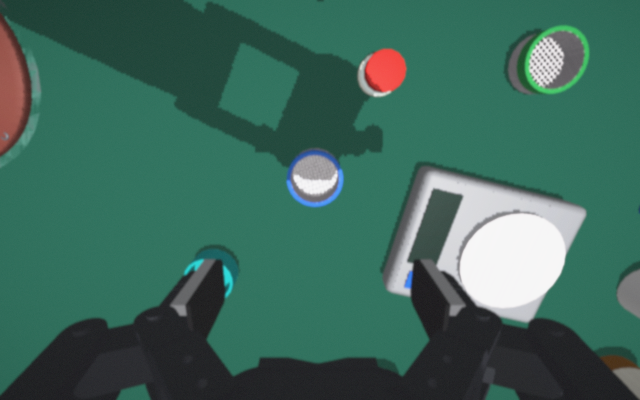

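Run:
```python
from h import *
c=cam('scene')
for z in(.07,.08,.085,.09,.095,.1): print(z,((proj(c,[.656,.2155,z])-[340,150])*4).round(0),((proj(c,[.664,.2155,z])-[340,150])*4).round(0))
```

```text
0.07 [314. 391.] [319. 402.]
0.08 [317. 380.] [322. 390.]
0.085 [318. 374.] [323. 384.]
0.09 [319. 368.] [324. 378.]
0.095 [321. 362.] [326. 372.]
0.1 [322. 356.] [327. 366.]
```

```bash
python3 -m jog '{"offset":[[-0.06,-0.07,-0.8],[0,0,-0.8],[0,0,-0.8],[0,0,-0.8],[0,0,-0.6],[0,0,-0.4],[0,0,-0.2],[0,0,0],[0,0,0],[0,0,0]],"angular":[[0,0,0],[0,0,0],[0,0,0],[0,0,0],[0,0,0],[0,0,0],[0,0,0],[0,0,0],[0,0,0],[0,0,0]],"jaw":[85,85,85,85,85,85,85,85,85,85]}'
python3 -m jog '{"offset":[[0,0,0],[0,0,0],[0,0,0],[0,0,0],[0,0,0],[0,0,0]],"angular":[[0,0,0],[0,0,0],[0,0,0],[0,0,0],[0,0,0],[0,0,0]],"jaw":[50,50,50,50,50,50]}'
python3 - <<'E'
from h import *
dump()
a=manip.grab_frame('side');cv2.imwrite('pics/s8.png',cv2.resize(a[160:290,230:390],None,fx=4,fy=4,interpolation=cv2.INTER_CUBIC))
E
```

```text
time: 11.85
tool_pos: [0.4224, -0.1183, 0.0171]
tool_rot: [-0.5, 0.5, -0.499, 0.501]
contact_force: [-0.3, 0.8, -0.2]
gripper_width: 0.991
time: 12.45
tool_pos: [0.4222, -0.1185, 0.0173]
tool_rot: [-0.5, 0.5, -0.499, 0.501]
contact_force: [-1.2, 0.5, 6.4]
gripper_width: 0.682
12.45 [ 0.4222 -0.1185  0.0173] [-0.5003  0.4997 -0.4992  0.5008] F [-1.2  0.5  6.4] w 0.682
```

View pics/s8.png

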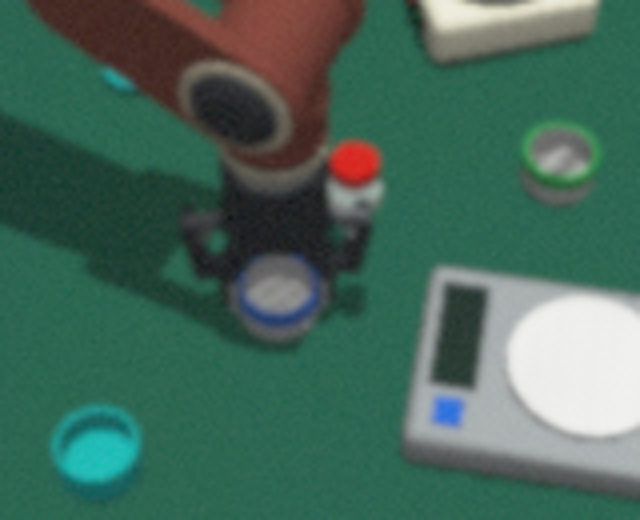

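```bash
python3 -m jog '{"offset":[[0,0,0.1],[0,0,0.3],[0,0,0.8],[0,0,0.9],[0,0,0.9],[0,0,0.4],[0,0,0],[0,0,0]],"angular":[[0,0,0],[0,0,0],[0,0,0],[0,0,0],[0,0,0],[0,0,0],[0,0,0],[0,0,0]],"jaw":[50,50,50,50,50,50,50,50]}'
python3 - <<'E'
from h import *
st=manip.state();dump();im=manip.grab_frame('wrist');cv2.imwrite('pics/w9.png',cv2.resize(im[190:360,220:420],None,fx=4,fy=3.5,interpolation=cv2.INTER_CUBIC))
E
```

```text
time: 13.3
tool_pos: [0.4207, -0.1178, 0.185]
tool_rot: [0.5, -0.5, 0.5, -0.5]
contact_force: [0.2, 0.3, -1.7]
gripper_width: 0.678
13.3 [ 0.4207 -0.1178  0.185 ] [ 0.4999 -0.5     0.5001 -0.5   ] F [ 0.2  0.3 -1.7] w 0.678
```

View pics/w9.png

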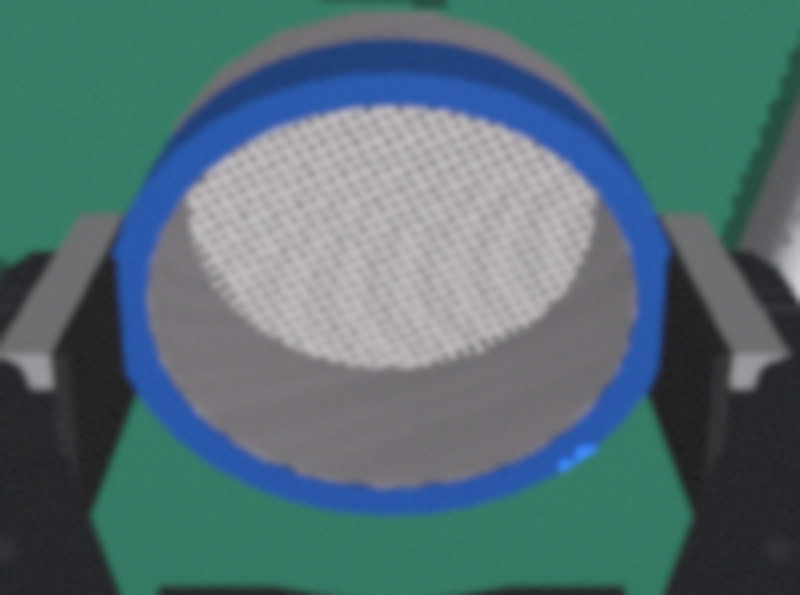

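```bash
cat >> h.py <<'E'
def inhand(top,bot,l,r):
    st=dict(tool_pos=[0,0,0],tool_rot=[.5,-.5,.5,-.5]);c=cam('wrist',st)
    t=190+top/3.5;b=190+bot/3.5;l=220+l/4;r=220+r/4
    for h in(.016,.018,.020,.022,.024):
        y=[ray(c,317.5,v,h)[1] for v in(t,b)];x=[ray(c,u,272,h)[0] for u in(l,r)]
        print(h,'dia',round(y[0]-y[1],4),'ctr',round(sum(y)/2,4),round(sum(x)/2,4))
E
python3 -c "
from h import *
inhand(72,515,115,669)"
```

```text
0.016 dia 0.0625 ctr 0.0005 0.0002
0.018 dia 0.0615 ctr 0.0016 0.0002
0.02 dia 0.0605 ctr 0.0028 0.0002
0.022 dia 0.0595 ctr 0.0039 0.0002
0.024 dia 0.0586 ctr 0.0051 0.0002
```

```bash
python3 -m jog '{"offset":[[0.2,0.33,0],[0.4,0.66,0],[0.4,0.66,0],[0.4,0.66,0],[0.4,0.66,0],[0.4,0.66,0],[0.4,0.66,0],[0.4,0.66,0],[0.4,0.66,0],[0.4,0.66,0],[0.27,0.38,-0.3],[0,0,-0.3]],"angular":[[0,0,0],[0,0,0],[0,0,0],[0,0,0],[0,0,0],[0,0,0],[0,0,0],[0,0,0],[0,0,0],[0,0,0],[0,0,0],[0,0,0]],"jaw":[50,50,50,50,50,50,50,50,50,50,50,50]}'
python3 -m jog '{"offset":[[0,0,-0.4],[0,0,-0.2],[0,0,0],[0,0,0]],"angular":[[0,0,0],[0,0,0],[0,0,0],[0,0,0]],"jaw":[50,50,50,50]}'
```

```text
time: 14.55
tool_pos: [0.6243, 0.2166, 0.1522]
tool_rot: [-0.5, 0.501, -0.5, 0.499]
contact_force: [-0.0, -0.8, -0.6]
gripper_width: 0.681
time: 14.95
tool_pos: [0.624, 0.2139, 0.1249]
tool_rot: [0.499, -0.5, 0.5, -0.5]
contact_force: [-0.6, -0.4, -1.0]
gripper_width: 0.679
```

```bash
python3 -m jog '{"offset":[[0,0.01,-0.1],[0,0,-0.1],[0,0,-0.04],[0,0,-0.04],[0,0,-0.04],[0,0,0]],"angular":[[0,0,0],[0,0,0],[0,0,0],[0,0,0],[0,0,0],[0,0,0]],"jaw":[50,50,50,50,50,50]}'
python3 - <<'E'
from h import *
a=manip.grab_frame('scene');cv2.imwrite('pics/sc10.png',cv2.resize(a[150:300,340:490],None,fx=4,fy=4,interpolation=cv2.INTER_CUBIC));dump()
E
```

```text
time: 15.55
tool_pos: [0.6243, 0.2151, 0.1092]
tool_rot: [-0.5, 0.5, -0.5, 0.5]
contact_force: [0.1, -0.6, -0.4]
gripper_width: 0.677
15.6 [0.6244 0.2151 0.1094] [-0.4999  0.5001 -0.5     0.4999] F [-0.9 -0.4 -0.6] w 0.674
```

View pics/sc10.png

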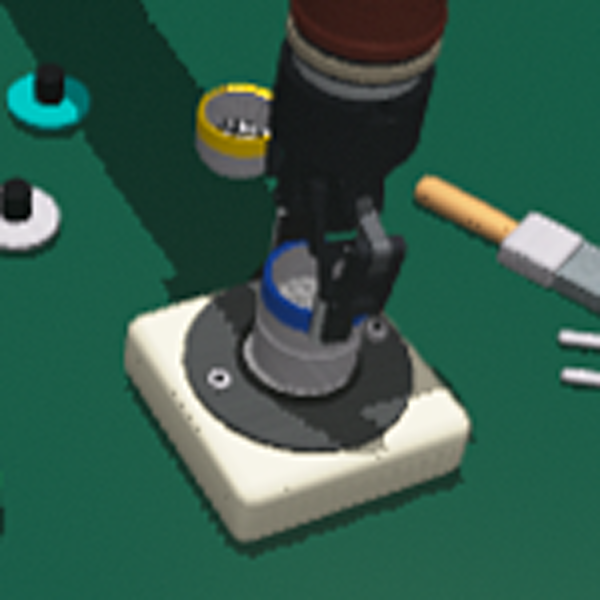

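The skirt is inside the pan with no force. Lowering the last 4 mm.

```bash
python3 -m jog '{"offset":[[0,0,-0.03],[0,0,-0.03],[0,0,-0.02],[0,0,-0.02],[0,0,0]],"angular":[[0,0,0],[0,0,0],[0,0,0],[0,0,0],[0,0,0]],"jaw":[50,50,50,50,50]}'
```

```text
time: 16.1
tool_pos: [0.6246, 0.2152, 0.1054]
tool_rot: [0.5, -0.5, 0.5, -0.5]
contact_force: [-2.4, -0.5, 4.5]
gripper_width: 0.678
```

Contact at 0.1054, against 0.1053 predicted, so it is seated. Release and go to the green sieve (about 0.652, 0.007).

```bash
python3 -m jog '{"offset":[[0,0,0],[0,0,0],[0,0,0],[0,0,0],[0,0,0.4],[0,0,1],[0,0,1],[0,0,0.5],[0,0,0],[0,0,0]],"angular":[[0,0,0],[0,0,0],[0,0,0],[0,0,0],[0,0,0],[0,0,0],[0,0,0],[0,0,0],[0,0,0],[0,0,0]],"jaw":[70,85,85,85,85,85,85,85,85,85]}'
python3 - <<'E'
from h import *
st=manip.state();dump(st);im=manip.grab_frame('wrist');cv2.imwrite('pics/w11.png',im);c=cam('wrist',st)
p=proj(c,[.624,.216,.126]);print(p);hsv=cv2.cvtColor(im,cv2.COLOR_BGR2HSV);m=(hsv[...,0]>98)&(hsv[...,0]<125)&(hsv[...,1]>120);rim(im,c,p,.126,mask=m)
E
```

```text
time: 17.1
tool_pos: [0.6246, 0.2151, 0.2499]
tool_rot: [0.5, -0.5, 0.5, -0.5]
contact_force: [0.2, -0.1, 0.1]
gripper_width: 0.992
17.1 [0.6246 0.2151 0.2499] [ 0.5003 -0.4997  0.4998 -0.5002] F [ 0.2 -0.1  0.1] w 0.992
[316.6752019  194.44948039]
rim [0.6255 0.2176] rms 0.0005 free [0.6255 0.2167 0.0296] box [ 284  156   70   71 1003] 103
```

View pics/w11.png

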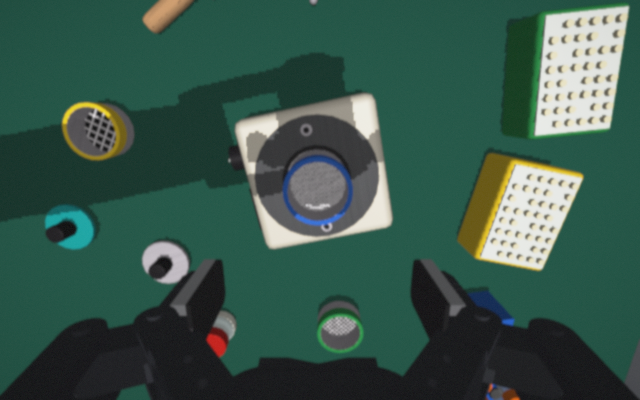

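Blue is seated on the pan at (318,190), with its rim measured at (0.6255, 0.217).

```bash
python3 -m jog '{"offset":[[0.1,-0.7,0],[0.1,-0.7,0],[0.1,-0.7,-0.1],[0.1,-0.7,-0.1],[0.1,-0.7,-0.1],[0.05,-0.7,0],[0,0,0],[0,0,0]],"angular":[[0,0,0],[0,0,0],[0,0,0],[0,0,0],[0,0,0],[0,0,0],[0,0,0],[0,0,0]],"jaw":[85,85,85,85,85,85,85,85]}'
python3 - <<'E'
from h import *
manip.grab_frame('scene')
st=manip.state();dump(st);im=manip.grab_frame('wrist');cv2.imwrite('pics/w12.png',im);c=cam('wrist',st)
p=proj(c,[.652,.007,.038]);print(p)
hsv=cv2.cvtColor(im,cv2.COLOR_BGR2HSV);print(hsv[int(p[1])+28-5:int(p[1])+32,int(p[0])][:, :].tolist(), hsv[20,20])
m=~((hsv[...,0]>65)&(hsv[...,0]<95)&(hsv[...,1]>90))|((hsv[...,0]<72)&(hsv[...,1]>90))
rim(im,c,p,.038,mask=m)
E
```

```text
time: 17.95
tool_pos: [0.6509, 0.0046, 0.2318]
tool_rot: [0.499, -0.5, 0.502, -0.499]
contact_force: [-0.0, 0.7, -0.1]
gripper_width: 0.998
18.0 [0.6511 0.0054 0.2324] [ 0.4993 -0.5006  0.5011 -0.499 ] F [-0.7 -0.5 -0.1] w 0.995
[319.01126579 176.81596974]
[[140, 8, 91], [143, 11, 92], [140, 8, 93], [75, 15, 99], [67, 67, 125], [67, 116, 160], [68, 139, 185], [68, 147, 185], [70, 147, 165]] [ 81 141  87]
rim [0.6552 0.0019] rms 0.0006 free [0.6552 0.0009 0.0295] box [ 295  150   55   59 2576] 83
```

View pics/w12.png

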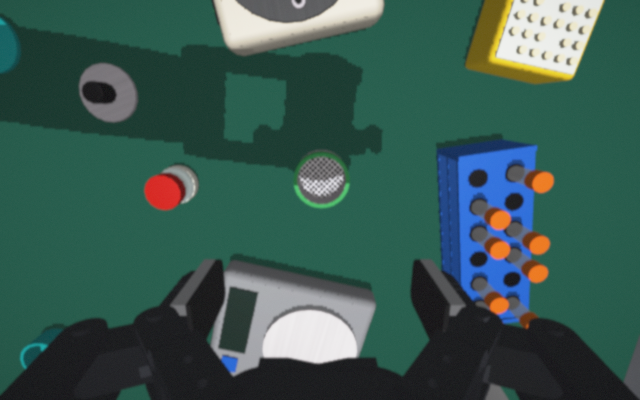

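Run:
```python
from h import *
st=dict(tool_pos=[.6511,.0054,.2324],tool_rot=[0.4993,-0.5006,0.5011,-0.499]);c=cam('wrist',st)
im=cv2.imread('pics/w12.png');hsv=cv2.cvtColor(im,cv2.COLOR_BGR2HSV)
for hh in(73,75):
    m=~((hsv[...,0]>65)&(hsv[...,0]<95)&(hsv[...,1]>90))|((hsv[...,0]<hh)&(hsv[...,1]>90))
    rim(im,c,(320,178),.038,mask=m)
cv2.imwrite('pics/w12c.png',cv2.resize(im[130:230,260:380],None,fx=6,fy=6,interpolation=cv2.INTER_CUBIC))
print(ray(c,320,275,.051),ray(c,444,200,.06))
```

```text
rim [0.6553 0.0017] rms 0.0005 free [0.6554 0.0011 0.0298] box [ 295  150   56   59 2606] 83
rim [0.6553 0.0009] rms 0.0003 free [0.6553 0.0009 0.0303] box [ 294  150   57   60 2666] 84
[ 0.65324978 -0.10331031  0.051     ] [ 0.77946998 -0.01235309  0.06      ]
```

View pics/w12c.png

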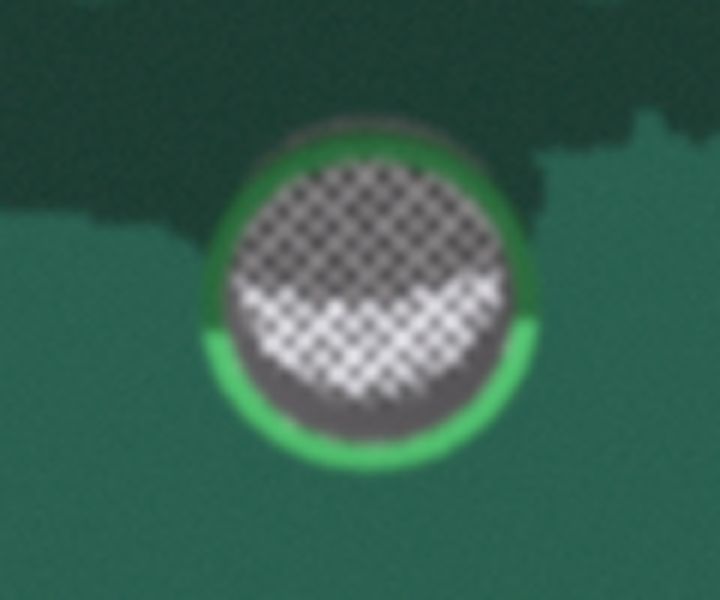

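```bash
python3 -m jog '{"offset":[[0.08,-0.1,-0.8],[0,0,-0.8],[0,0,-0.8],[0,0,-0.8],[0,0,-0.6],[0,0,-0.4],[0,0,-0.15],[0,0,0],[0,0,0],[0,0,0]],"angular":[[0,0,0],[0,0,0],[0,0,0],[0,0,0],[0,0,0],[0,0,0],[0,0,0],[0,0,0],[0,0,0],[0,0,0]],"jaw":[85,85,85,85,85,85,85,85,85,85]}'
python3 -m jog '{"offset":[[0,0,0],[0,0,0],[0,0,0],[0,0,0],[0,0,0],[0,0,0]],"angular":[[0,0,0],[0,0,0],[0,0,0],[0,0,0],[0,0,0],[0,0,0]],"jaw":[50,50,50,50,50,50]}'
python3 - <<'E'
from h import *
dump();im=manip.grab_frame('wrist');cv2.imwrite('pics/w13.png',cv2.resize(im[190:360,220:420],None,fx=4,fy=3.5,interpolation=cv2.INTER_CUBIC))
E
```

```text
time: 19.05
tool_pos: [0.6575, 0.0002, 0.0192]
tool_rot: [0.501, -0.499, 0.499, -0.501]
contact_force: [0.3, -0.5, 0.4]
gripper_width: 0.998
time: 19.65
tool_pos: [0.6574, -0.0002, 0.0191]
tool_rot: [-0.501, 0.499, -0.499, 0.501]
contact_force: [-0.7, 0.2, 5.9]
gripper_width: 0.673
19.65 [ 6.574e-01 -2.000e-04  1.910e-02] [-0.5007  0.4993 -0.4992  0.5009] F [-0.7  0.2  5.9] w 0.673
```

View pics/w13.png

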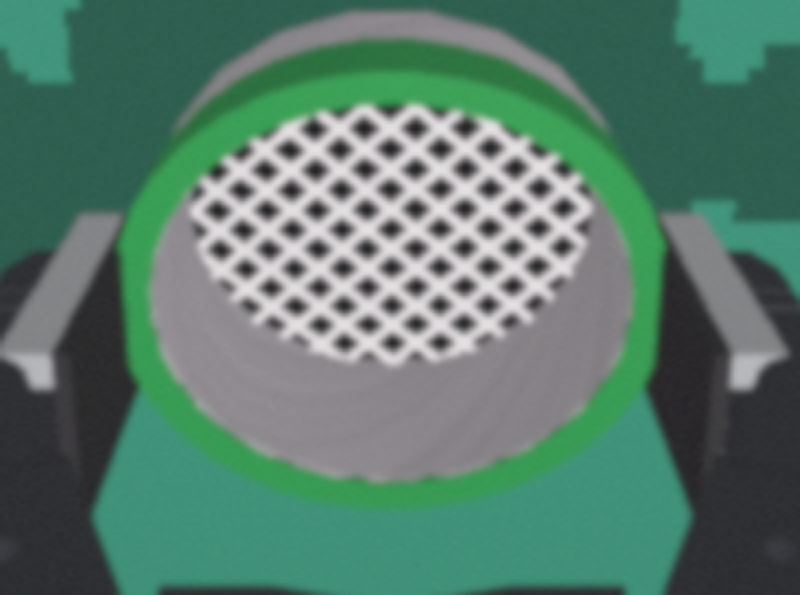

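```bash
python3 -m jog '{"offset":[[0,0,0.1],[0,0,0.3],[0,0,0.8],[0,0,0.9],[0,0,0.9],[0,0,0.6],[0,0,0],[-0.1,0.5,0],[-0.1,0.8,0],[-0.1,0.8,0],[-0.1,0.8,0],[-0.1,0.8,0]],"angular":[[0,0,0],[0,0,0],[0,0,0],[0,0,0],[0,0,0],[0,0,0],[0,0,0],[0,0,0],[0,0,0],[0,0,0],[0,0,0],[0,0,0]],"jaw":[50,50,50,50,50,50,50,50,50,50,50,50]}'
python3 -m jog '{"offset":[[-0.1,0.5,0],[0,0.1,-0.2],[0,0,-0.3],[0,0,0],[0,0,0]],"angular":[[0,0,0],[0,0,0],[0,0,0],[0,0,0],[0,0,0]],"jaw":[50,50,50,50,50]}'
```

```text
time: 20.9
tool_pos: [0.6298, 0.1864, 0.1958]
tool_rot: [0.499, -0.5, 0.501, -0.5]
contact_force: [-0.1, 1.1, -0.7]
gripper_width: 0.675
time: 21.4
tool_pos: [0.6254, 0.2135, 0.1701]
tool_rot: [0.499, -0.501, 0.501, -0.5]
contact_force: [-0.1, -0.6, 0.2]
gripper_width: 0.676
```

Fix x by −1 mm and y by +1.5 mm, then lower to just inside the rim.

```bash
python3 -m jog '{"offset":[[-0.02,0.03,-0.2],[0,0,-0.1],[0,0,-0.1],[0,0,-0.06],[0,0,-0.04],[0,0,-0.04],[0,0,0]],"angular":[[0,0,0],[0,0,0],[0,0,0],[0,0,0],[0,0,0],[0,0,0],[0,0,0]],"jaw":[50,50,50,50,50,50,50]}'
python3 - <<'E'
from h import *
a=manip.grab_frame('scene');cv2.imwrite('pics/sc14.png',cv2.resize(a[150:300,340:490],None,fx=4,fy=4,interpolation=cv2.INTER_CUBIC));dump()
E
```

```text
time: 22.1
tool_pos: [0.6249, 0.2166, 0.1448]
tool_rot: [-0.5, 0.5, -0.5, 0.5]
contact_force: [-0.2, -0.0, -1.0]
gripper_width: 0.676
22.15 [0.625  0.2166 0.1451] [ 0.5    -0.5     0.4999 -0.5   ] F [ 0.4  0.1 -0.1] w 0.674
```

View pics/sc14.png

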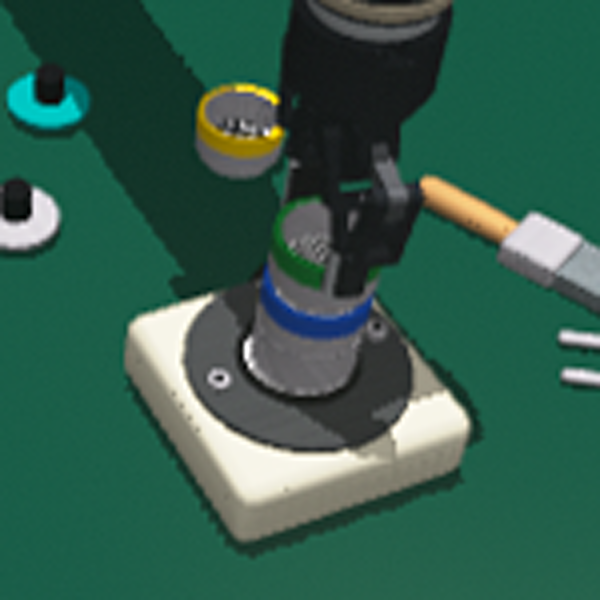

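```bash
python3 -m jog '{"offset":[[-0.01,-0.025,0],[0,0,-0.04],[0,0,-0.04],[0,0,-0.03],[0,0,-0.02],[0,0,0]],"angular":[[0,0,0],[0,0,0],[0,0,0],[0,0,0],[0,0,0],[0,0,0]],"jaw":[50,50,50,50,50,50]}'
```

```text
time: 22.75
tool_pos: [0.6243, 0.2153, 0.1382]
tool_rot: [-0.5, 0.5, -0.5, 0.5]
contact_force: [-0.7, -0.5, 0.9]
gripper_width: 0.674
```

```bash
python3 -m jog '{"offset":[[0,0,-0.02],[0,0,-0.02],[0,0,0]],"angular":[[0,0,0],[0,0,0],[0,0,0]],"jaw":[50,50,50]}'
```

```text
time: 23.05
tool_pos: [0.6247, 0.2154, 0.1371]
tool_rot: [0.5, -0.5, 0.5, -0.5]
contact_force: [-1.5, -0.6, 2.0]
gripper_width: 0.68
```

It is at 0.1371 as predicted, with light contact. Release and look.

```bash
python3 -m jog '{"offset":[[0,0,0],[0,0,0],[0,0,0],[0,0,0],[0,0,0.4],[0,0,1],[0,0,0.9],[0,0,0],[0,0,0]],"angular":[[0,0,0],[0,0,0],[0,0,0],[0,0,0],[0,0,0],[0,0,0],[0,0,0],[0,0,0],[0,0,0]],"jaw":[70,85,85,85,85,85,85,85,85]}'
python3 - <<'E'
from h import *
dump();im=manip.grab_frame('wrist');cv2.imwrite('pics/w15.png',im[:,160:480])
a=manip.grab_frame('scene');cv2.imwrite('pics/sc15.png',cv2.resize(a[150:300,340:490],None,fx=4,fy=4,interpolation=cv2.INTER_CUBIC))
E
```

```text
time: 23.95
tool_pos: [0.6254, 0.2156, 0.2538]
tool_rot: [0.501, -0.499, 0.499, -0.501]
contact_force: [0.6, -0.4, -0.6]
gripper_width: 0.998
23.95 [0.6254 0.2156 0.2538] [ 0.5012 -0.4988  0.4992 -0.5008] F [ 0.6 -0.4 -0.6] w 0.998
```

View pics/w15.png

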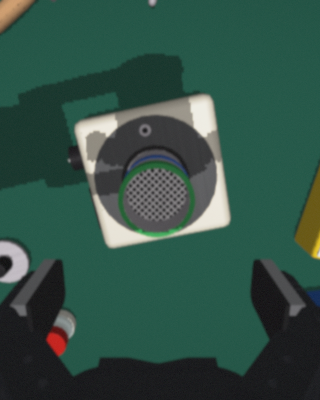

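View pics/sc15.png

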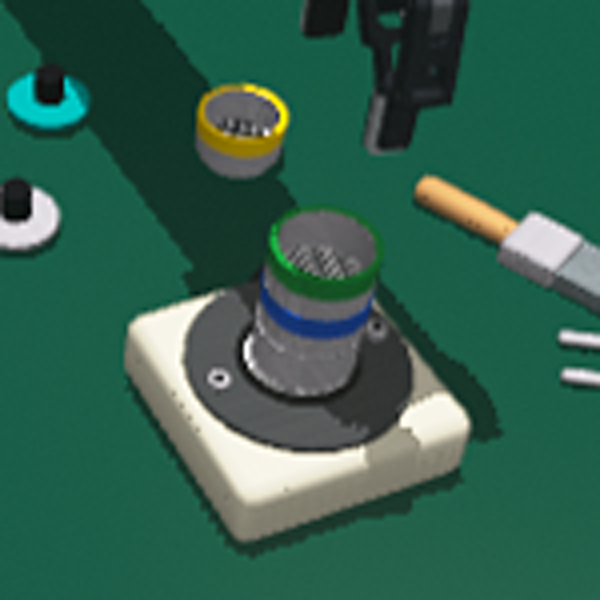

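The column stands straight with green flush on blue. Next is the yellow sieve.

```bash
python3 -m jog '{"offset":[[-0.7,0.14,0],[-0.7,0.14,0],[-0.7,0.14,0],[-0.7,0.14,-0.1],[-0.7,0.14,-0.1],[-0.7,0.14,-0.1],[-0.7,0.14,-0.1],[0,0,0],[0,0,0],[0,0,0]],"angular":[[0,0,0],[0,0,0],[0,0,0],[0,0,0],[0,0,0],[0,0,0],[0,0,0],[0,0,0],[0,0,0],[0,0,0]],"jaw":[85,85,85,85,85,85,85,85,85,85]}'
python3 - <<'E'
from h import *
manip.grab_frame('scene')
st=manip.state();dump(st);im=manip.grab_frame('wrist');cv2.imwrite('pics/w16.png',im);c=cam('wrist',st)
p=proj(c,[.378,.266,.038]);print(p);rim(im,c,p,.038)
E
```

```text
time: 25.05
tool_pos: [0.3799, 0.2641, 0.2309]
tool_rot: [-0.499, 0.5, -0.5, 0.5]
contact_force: [1.3, -0.5, 0.3]
gripper_width: 0.994
25.1 [0.3802 0.2641 0.2311] [ 0.4995 -0.5001  0.5002 -0.5002] F [ 0.2 -0.2 -0.9] w 0.993
[315.60681188 176.48810573]
rim [0.3807 0.2595] rms 0.0008 free [0.3805 0.2611 0.0316] box [ 288  148   60   62 2877] 88
```

View pics/w16.png

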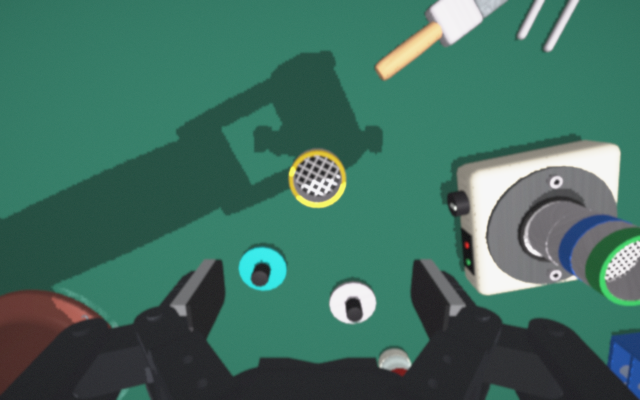

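```bash
python3 - <<'E'
from h import *
st=dict(tool_pos=[.3802,.2641,.2311],tool_rot=[0.4995,-0.5001,0.5002,-0.5002]);c=cam('wrist',st)
im=cv2.imread('pics/w16.png');hsv=cv2.cvtColor(im,cv2.COLOR_BGR2HSV)
m=~((hsv[...,0]>65)&(hsv[...,0]<95)&(hsv[...,1]>90))
for h0 in(40,50):
    q=m&~((hsv[...,0]>h0)&(hsv[...,0]<95)&(hsv[...,1]>60))
    rim(im,c,(318,178),.038,mask=q)
E
python3 -m jog '{"offset":[[0,-0.07,-0.8],[0,0,-0.8],[0,0,-0.8],[0,0,-0.8],[0,0,-0.6],[0,0,-0.4],[0,0,-0.18],[0,0,0],[0,0,0],[0,0,0]],"angular":[[0,0,0],[0,0,0],[0,0,0],[0,0,0],[0,0,0],[0,0,0],[0,0,0],[0,0,0],[0,0,0],[0,0,0]],"jaw":[85,85,85,85,85,85,85,85,85,85]}'
```

```text
rim [0.3804 0.2607] rms 0.0004 free [0.3804 0.2612 0.0307] box [ 289  149   58   60 2740] 85
rim [0.3807 0.2603] rms 0.0006 free [0.3806 0.2614 0.0312] box [ 289  149   59   60 2784] 87
time: 26.15
tool_pos: [0.3809, 0.2614, 0.0142]
tool_rot: [0.501, -0.499, 0.5, -0.5]
contact_force: [0.1, 1.1, 0.8]
gripper_width: 0.994
```

```bash
python3 -m jog '{"offset":[[0,-0.02,0.06],[0,0,0],[0,0,0],[0,0,0],[0,0,0],[0,0,0],[0,0,0]],"angular":[[0,0,0],[0,0,0],[0,0,0],[0,0,0],[0,0,0],[0,0,0],[0,0,0]],"jaw":[85,80,50,50,50,50,50]}'
python3 -m jog '{"offset":[[0,0,0],[0,0,0]],"angular":[[0,0,0],[0,0,0]],"jaw":[50,50]}'
python3 - <<'E'
from h import *
dump();im=manip.grab_frame('wrist');cv2.imwrite('pics/w17.png',cv2.resize(im[190:360,220:420],None,fx=4,fy=3.5,interpolation=cv2.INTER_CUBIC));dump()
E
```

```text
time: 26.85
tool_pos: [0.3802, 0.2602, 0.0168]
tool_rot: [0.5, -0.5, 0.5, -0.5]
contact_force: [-0.6, -0.4, 5.9]
gripper_width: 0.675
time: 27.05
tool_pos: [0.3802, 0.2602, 0.0168]
tool_rot: [0.5, -0.5, 0.5, -0.5]
contact_force: [-2.0, -0.6, 5.9]
gripper_width: 0.68
27.05 [0.3802 0.2602 0.0168] [ 0.5005 -0.4996  0.4998 -0.5001] F [-2.  -0.6  5.9] w 0.68
27.1 [0.3802 0.2602 0.0168] [ 0.5005 -0.4996  0.4999 -0.5001] F [-1.7 -0.6  7.1] w 0.68
```

View pics/w17.png

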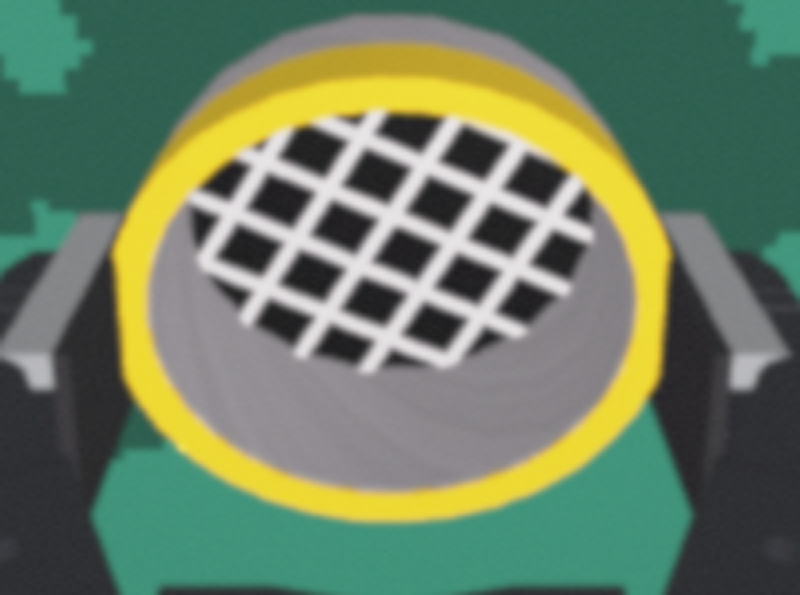

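```bash
python3 -m jog '{"offset":[[0,0,0.1],[0,0,0.4],[0,0,0.9],[0,0,0.9],[0,0,0.9],[0,0,0.8],[0,0,0],[0,0,0]],"angular":[[0,0,0],[0,0,0],[0,0,0],[0,0,0],[0,0,0],[0,0,0],[0,0,0],[0,0,0]],"jaw":[50,50,50,50,50,50,50,50]}'
python3 -m jog '{"offset":[[0.4,-0.08,0],[0.7,-0.13,0],[0.7,-0.13,0],[0.7,-0.13,0],[0.7,-0.13,0],[0.7,-0.13,0],[0.7,-0.13,0],[0.25,-0.03,0],[0,0,0],[0,0,0]],"angular":[[0,0,0],[0,0,0],[0,0,0],[0,0,0],[0,0,0],[0,0,0],[0,0,0],[0,0,0],[0,0,0],[0,0,0]],"jaw":[50,50,50,50,50,50,50,50,50,50]}'
```

```text
time: 27.9
tool_pos: [0.3797, 0.26, 0.2164]
tool_rot: [0.501, -0.499, 0.5, -0.5]
contact_force: [0.9, 0.4, -1.8]
gripper_width: 0.677
time: 28.9
tool_pos: [0.6205, 0.2154, 0.2135]
tool_rot: [-0.499, 0.501, -0.501, 0.499]
contact_force: [0.5, 0.1, -1.2]
gripper_width: 0.674
```

```bash
python3 -m jog '{"offset":[[0.07,0,-0.2],[0,0,-0.25],[0,0,-0.15],[0,0,-0.08],[0,0,0],[0,0,0]],"angular":[[0,0,0],[0,0,0],[0,0,0],[0,0,0],[0,0,0],[0,0,0]],"jaw":[50,50,50,50,50,50]}'
python3 - <<'E'
from h import *
a=manip.grab_frame('scene');cv2.imwrite('pics/sc18.png',cv2.resize(a[130:280,340:490],None,fx=4,fy=4,interpolation=cv2.INTER_CUBIC));dump()
E
```

```text
time: 29.5
tool_pos: [0.6255, 0.2154, 0.1817]
tool_rot: [0.5, -0.5, 0.5, -0.5]
contact_force: [-0.7, -0.4, -1.1]
gripper_width: 0.673
29.55 [0.6257 0.2154 0.1821] [ 0.5003 -0.4997  0.4998 -0.5002] F [ 0.4  0.2 -0.9] w 0.675
```

View pics/sc18.png

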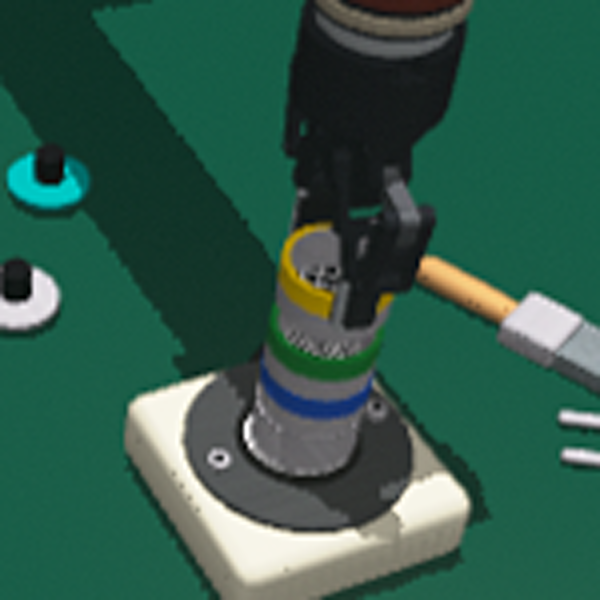

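Yellow hovers centred over green. Correcting x by −1 mm and lowering.

```bash
python3 -m jog '{"offset":[[-0.02,0,-0.08],[0,0,-0.08],[0,0,-0.04],[0,0,-0.04],[0,0,-0.04],[0,0,0]],"angular":[[0,0,0],[0,0,0],[0,0,0],[0,0,0],[0,0,0],[0,0,0]],"jaw":[50,50,50,50,50,50]}'
```

```text
time: 30.15
tool_pos: [0.6243, 0.2153, 0.167]
tool_rot: [-0.5, 0.5, -0.5, 0.5]
contact_force: [0.4, 0.4, -1.3]
gripper_width: 0.675
```

```bash
python3 -m jog '{"offset":[[0,0,-0.02],[0,0,-0.02],[0,0,-0.02],[0,0,0]],"angular":[[0,0,0],[0,0,0],[0,0,0],[0,0,0]],"jaw":[50,50,50,50]}'
```

```text
time: 30.55
tool_pos: [0.6246, 0.2154, 0.1649]
tool_rot: [0.5, -0.5, 0.5, -0.5]
contact_force: [-0.2, 0.2, 0.5]
gripper_width: 0.678
```

```bash
python3 -m jog '{"offset":[[0,0,-0.02],[0,0,-0.01],[0,0,0]],"angular":[[0,0,0],[0,0,0],[0,0,0]],"jaw":[50,50,50]}'
```

```text
time: 30.85
tool_pos: [0.6248, 0.2155, 0.1648]
tool_rot: [0.5, -0.5, 0.5, -0.5]
contact_force: [-2.8, -0.1, 5.3]
gripper_width: 0.68
```

Contact at 0.1648 as predicted. Release, rise and look.

```bash
python3 -m jog '{"offset":[[0,0,0],[0,0,0],[0,0,0],[0,0,0],[0,0,0.4],[0,0,1],[0,0,0.8],[0,0,0],[0,0,0]],"angular":[[0,0,0],[0,0,0],[0,0,0],[0,0,0],[0,0,0],[0,0,0],[0,0,0],[0,0,0],[0,0,0]],"jaw":[70,85,85,85,85,85,85,85,85]}'
python3 - <<'E'
from h import *
st=manip.state();dump(st);im=manip.grab_frame('wrist');cv2.imwrite('pics/w19.png',im);c=cam('wrist',st)
hsv=cv2.cvtColor(im,cv2.COLOR_BGR2HSV);q=~((hsv[...,0]>40)&(hsv[...,0]<95)&(hsv[...,1]>60))
y=(hsv[...,0]>20)&(hsv[...,0]<34)&(hsv[...,1]>110)
p=proj(c,[.624,.216,.186]);print(p);rim(im,c,p,.186,mask=y,win=60)
E
```

```text
time: 31.75
tool_pos: [0.6252, 0.2155, 0.2749]
tool_rot: [0.501, -0.499, 0.499, -0.501]
contact_force: [0.6, 0.3, -0.8]
gripper_width: 0.997
31.75 [0.6252 0.2155 0.2749] [ 0.501  -0.499   0.4994 -0.5006] F [ 0.6  0.3 -0.8] w 0.997
[315.58026961 207.101478  ]
rim [0.6257 0.2174] rms 0.0006 free [0.6257 0.2166 0.0296] box [ 278  163   80   81 1483] 121
```

View pics/w19.png

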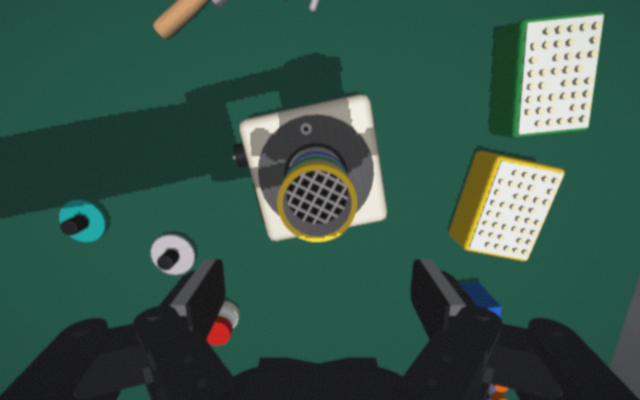

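Yellow rim is centred at (317,203), measured (0.6257, 0.217). Now the grey lid, which is left of the turquoise one from the shaker's side.

```bash
python3 -m jog '{"offset":[[-0.65,-0.42,0],[-0.65,-0.42,0],[-0.65,-0.42,-0.2],[-0.65,-0.42,-0.2],[-0.65,-0.42,-0.3],[-0.65,-0.42,-0.2],[0,0,0],[0,0,0],[0,0,0]],"angular":[[0,0,0],[0,0,0],[0,0,0],[0,0,0],[0,0,0],[0,0,0],[0,0,0],[0,0,0],[0,0,0]],"jaw":[85,85,85,85,85,85,60,60,60]}'
python3 - <<'E'
from h import *
manip.grab_frame('side')
st=manip.state();dump(st);im=manip.grab_frame('wrist');cv2.imwrite('pics/w20.png',im);c=cam('wrist',st)
p=proj(c,[.429,.093,.014]);print(p)
rim(im,c,p,.014)
hsv=cv2.cvtColor(im,cv2.COLOR_BGR2HSV);k=((hsv[...,2]<60)&(hsv[...,1]<90))
try: rim(im,c,proj(c,[.429,.093,.038]),.038,r=.011,mask=k,win=28)
except Exception as e: print(e)
E
```

```text
time: 32.7
tool_pos: [0.43, 0.0896, 0.2278]
tool_rot: [-0.5, 0.5, -0.5, 0.5]
contact_force: [-0.0, 0.3, 0.3]
gripper_width: 0.7
32.75 [0.4303 0.0896 0.2283] [ 0.5002 -0.5     0.4999 -0.4999] F [-0.5  0.9  0.4] w 0.702
[316.41251704 171.48024308]
rim [0.4261 0.0912] rms 0.0003 free [0.4261 0.0914 0.0305] box [ 287  144   55   56 2387] 80
rim [0.4263 0.0971] rms 0.0016 free [0.426  0.0931 0.0082] box [306 165  16  19 252] 27
```

View pics/w20.png

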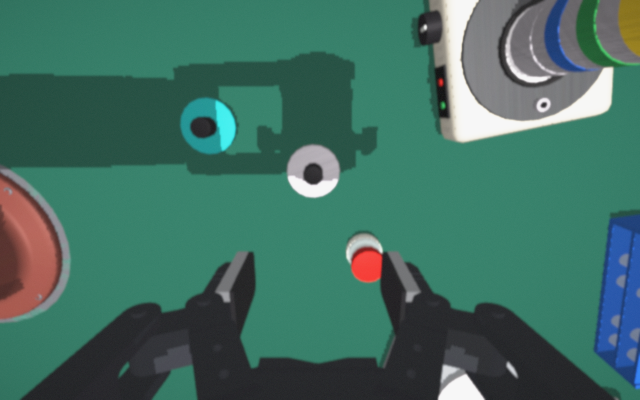

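The grey lid is at (313,171) with its disc at (0.426, 0.091). The turquoise one at (208,126) is left alone. Descending over the knob.

```bash
python3 -m jog '{"offset":[[-0.08,0.02,-0.8],[0,0,-0.8],[0,0,-0.8],[0,0,-0.7],[0,0,-0.5],[0,0,-0.4],[0,0,-0.15],[0,0,0],[0,0,0],[0,0,0]],"angular":[[0,0,0],[0,0,0],[0,0,0],[0,0,0],[0,0,0],[0,0,0],[0,0,0],[0,0,0],[0,0,0],[0,0,0]],"jaw":[50,50,50,50,50,50,50,50,50,50]}'
python3 - <<'E'
from h import *
dump();im=manip.grab_frame('wrist');cv2.imwrite('pics/w21.png',im[100:,120:520]);dump()
E
```

```text
time: 33.8
tool_pos: [0.427, 0.0905, 0.0221]
tool_rot: [0.501, -0.499, 0.499, -0.501]
contact_force: [0.1, -0.2, -0.5]
gripper_width: 0.585
33.8 [0.427  0.0905 0.0221] [ 0.5008 -0.4993  0.4993 -0.5007] F [ 0.1 -0.2 -0.5] w 0.585
33.85 [0.4268 0.0904 0.022 ] [ 0.5008 -0.4993  0.4993 -0.5006] F [ 0.1 -0.1  0.7] w 0.587
```

View pics/w21.png

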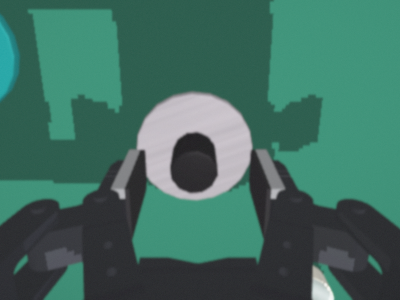

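```bash
python3 -m jog '{"offset":[[0,0,-0.08],[0,0,0],[0,0,0],[0,0,0],[0,0,0],[0,0,0],[0,0,0],[0,0,0]],"angular":[[0,0,0],[0,0,0],[0,0,0],[0,0,0],[0,0,0],[0,0,0],[0,0,0],[0,0,0]],"jaw":[50,50,12,12,12,12,12,12]}'
python3 - <<'E'
from h import *
dump();im=manip.grab_frame('wrist');cv2.imwrite('pics/w22.png',im[100:,120:520]);dump()
E
```

```text
time: 34.65
tool_pos: [0.4258, 0.0903, 0.0168]
tool_rot: [-0.5, 0.5, -0.5, 0.5]
contact_force: [-0.6, 0.5, 3.2]
gripper_width: 0.232
34.65 [0.4258 0.0903 0.0168] [-0.5001  0.4999 -0.4999  0.5001] F [-0.6  0.5  3.2] w 0.232
34.7 [0.4258 0.0903 0.0168] [-0.5001  0.4999 -0.4999  0.5001] F [-0.1 -0.3  3.4] w 0.232
```

View pics/w22.png

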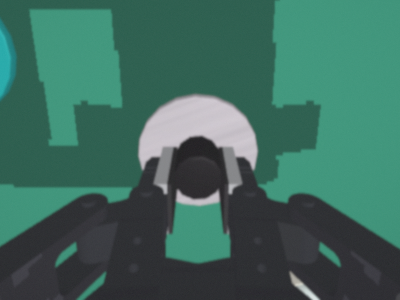

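The knob is held between the pads. Lift and carry.

```bash
python3 -m jog '{"offset":[[0,0,0.1],[0,0,0.4],[0,0,0.9],[0,0,0.9],[0,0,0.9],[0,0,0.9],[0,0,0.4],[0,0,0],[0,0,0]],"angular":[[0,0,0],[0,0,0],[0,0,0],[0,0,0],[0,0,0],[0,0,0],[0,0,0],[0,0,0],[0,0,0]],"jaw":[12,12,12,12,12,12,12,12,12]}'
python3 -m jog '{"offset":[[0.4,0.25,0],[0.62,0.4,0],[0.62,0.4,0],[0.62,0.4,0],[0.62,0.4,0],[0.62,0.4,0],[0.5,0.25,0],[0,0,0],[0,0,0]],"angular":[[0,0,0],[0,0,0],[0,0,0],[0,0,0],[0,0,0],[0,0,0],[0,0,0],[0,0,0],[0,0,0]],"jaw":[12,12,12,12,12,12,12,12,12]}'
```

```text
time: 35.6
tool_pos: [0.4249, 0.0903, 0.2403]
tool_rot: [-0.5, 0.5, -0.5, 0.5]
contact_force: [-0.5, 0.6, -1.2]
gripper_width: 0.227
time: 36.5
tool_pos: [0.6241, 0.215, 0.2377]
tool_rot: [-0.498, 0.502, -0.501, 0.499]
contact_force: [0.9, -0.0, -0.7]
gripper_width: 0.238
```

```bash
python3 -m jog '{"offset":[[0,0.005,-0.2],[0,0,-0.2],[0,0,-0.1],[0,0,0],[0,0,0]],"angular":[[0,0,0],[0,0,0],[0,0,0],[0,0,0],[0,0,0]],"jaw":[12,12,12,12,12]}'
python3 - <<'E'
from h import *
dump();a=manip.grab_frame('scene');cv2.imwrite('pics/sc23.png',cv2.resize(a[130:280,340:490],None,fx=4,fy=4,interpolation=cv2.INTER_CUBIC))
im=manip.grab_frame('wrist');cv2.imwrite('pics/w23.png',im[100:,120:520]);dump()
E
```

```text
time: 37.0
tool_pos: [0.6252, 0.2154, 0.2165]
tool_rot: [0.5, -0.5, 0.5, -0.5]
contact_force: [1.0, 0.0, -0.7]
gripper_width: 0.235
37.0 [0.6252 0.2154 0.2165] [ 0.4999 -0.5     0.5001 -0.5   ] F [ 1.   0.  -0.7] w 0.235
37.1 [0.6257 0.2156 0.2172] [ 0.5003 -0.4996  0.4998 -0.5002] F [-0.8 -1.  -0.6] w 0.232
```

View pics/sc23.png

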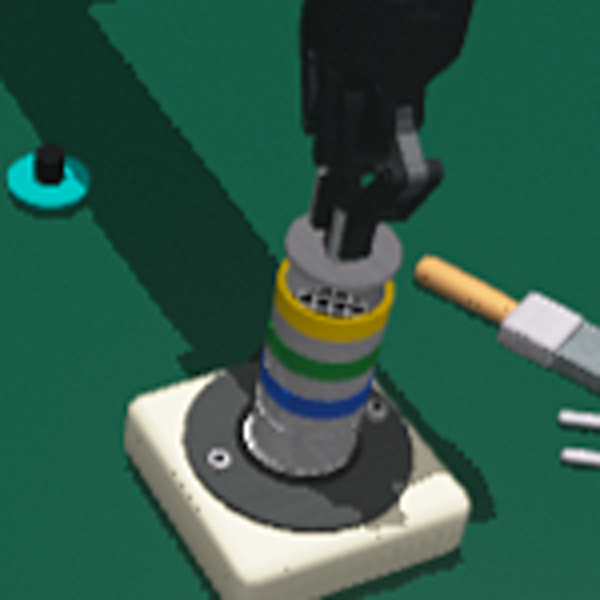

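View pics/w23.png

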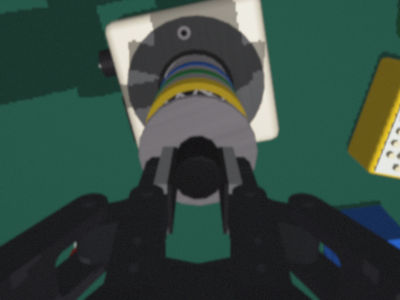

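The lid is level and centred over the yellow sieve. Lowering.

```bash
python3 -m jog '{"offset":[[-0.02,0,-0.1],[0,0,-0.1],[0,0,-0.08],[0,0,-0.04],[0,0,-0.04],[0,0,-0.04],[0,0,0]],"angular":[[0,0,0],[0,0,0],[0,0,0],[0,0,0],[0,0,0],[0,0,0],[0,0,0]],"jaw":[12,12,12,12,12,12,12]}'
```

```text
time: 37.8
tool_pos: [0.6244, 0.2155, 0.1962]
tool_rot: [-0.5, 0.5, -0.5, 0.5]
contact_force: [-0.1, 0.3, -1.2]
gripper_width: 0.233
```

```bash
python3 -m jog '{"offset":[[0,0,-0.02],[0,0,-0.02],[0,0,-0.02],[0,0,0]],"angular":[[0,0,0],[0,0,0],[0,0,0],[0,0,0]],"jaw":[12,12,12,12]}'
```

```text
time: 38.2
tool_pos: [0.6248, 0.2157, 0.1948]
tool_rot: [0.5, -0.5, 0.5, -0.5]
contact_force: [-1.0, -0.4, 4.6]
gripper_width: 0.234
```

Contact at 0.1948 as predicted. Release (jaws symmetric), rise, then check from all views.

```bash
python3 -m jog '{"offset":[[0,0,0],[0,0,0],[0,0,0],[0,0,0],[0,0,0.3],[0,0,0.9],[0,0,0.9],[0,0,0],[0,0,0]],"angular":[[0,0,0],[0,0,0],[0,0,0],[0,0,0],[0,0,0],[0,0,0],[0,0,0],[0,0,0],[0,0,0]],"jaw":[30,50,50,50,50,50,50,50,50]}'
python3 -m jog '{"offset":[[-0.5,-0.7,0],[-0.5,-0.7,0],[-0.5,-0.7,0],[-0.5,-0.7,0],[0,0,0],[0,0,0],[0,0,0]],"angular":[[0,0,0],[0,0,0],[0,0,0],[0,0,0],[0,0,0],[0,0,0],[0,0,0]],"jaw":[50,50,50,50,50,50,50]}'
python3 - <<'E'
from h import *
dump();a=manip.grab_frame('scene');cv2.imwrite('pics/sc24.png',a);cv2.imwrite('pics/sc24c.png',cv2.resize(a[130:280,340:490],None,fx=4,fy=4,interpolation=cv2.INTER_CUBIC))
b=manip.grab_frame('side');cv2.imwrite('pics/s24.png',b)
dump()
E
```

```text
time: 39.1
tool_pos: [0.6255, 0.2158, 0.3022]
tool_rot: [0.502, -0.498, 0.499, -0.501]
contact_force: [0.6, 0.2, -1.6]
gripper_width: 0.583
time: 39.8
tool_pos: [0.5245, 0.076, 0.2978]
tool_rot: [-0.5, 0.5, -0.5, 0.499]
contact_force: [1.0, 0.4, 0.9]
gripper_width: 0.585
39.8 [0.5245 0.076  0.2978] [-0.4999  0.5004 -0.5003  0.4995] F [1.  0.4 0.9] w 0.585
39.9 [0.5248 0.0763 0.298 ] [-0.5001  0.5005 -0.5     0.4994] F [ 0.3  0.3 -0.6] w 0.588
```

View pics/sc24c.png

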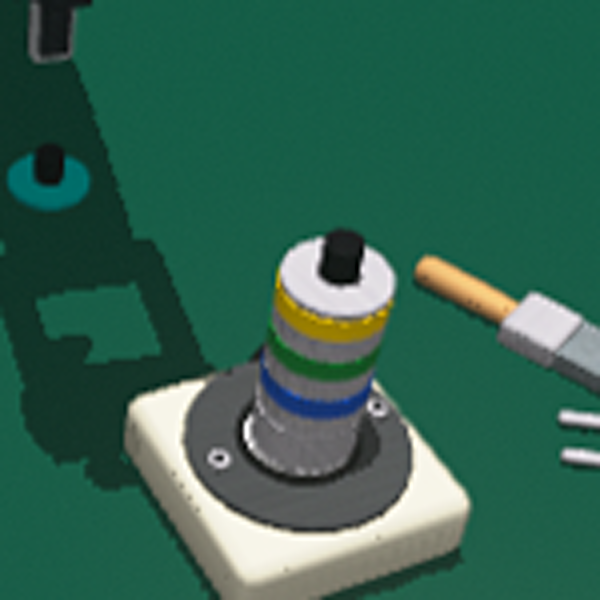

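View pics/s24.png

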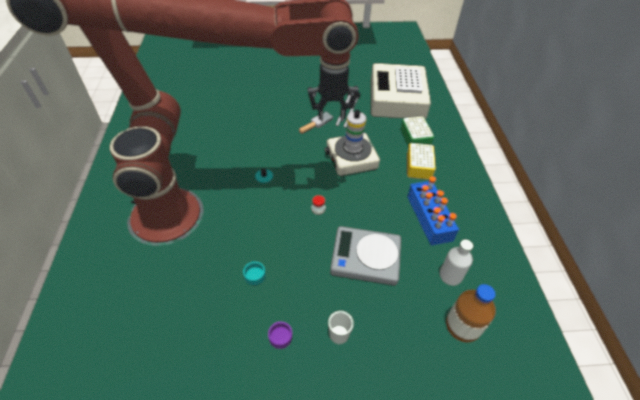

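View pics/sc24.png

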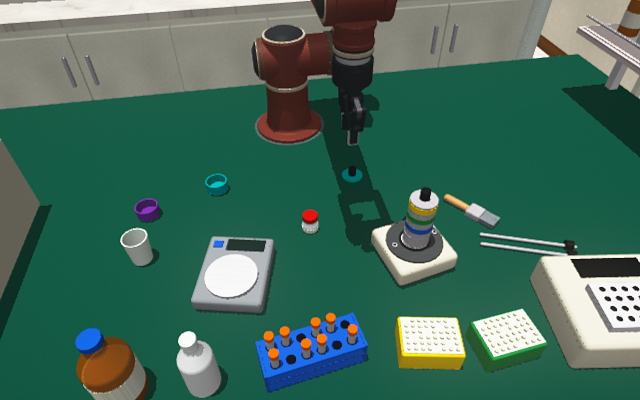

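The column stands complete and straight, the lid is flush on yellow, and the jar (310,221), beaker (137,247) and brush are where they were. One quick number check on the knob, then I hand in.

Run:
```python
from h import *
c=cam('scene');a=cv2.imread('pics/sc24.png')
print('predicted knob top',((proj(c,[.6245,.216,.216])-[340,130])*4).round(0),'disc ctr',((proj(c,[.6245,.216,.192])-[340,130])*4).round(0))
manip.job_done();dump()
```

```text
predicted knob top [336. 241.] disc ctr [329. 275.]
the job is handed in; nothing more can be done
the job is handed in; nothing more can be done
```

The column is built and handed in at about 40 s of the 99 s allowed: pan in the seat, then blue, green and yellow sieves, then the lid. No verdict was reported.

**Seating:** I lowered each piece until it touched, at a height within about 0.1 mm of the predicted seated one (0.0719, 0.1054, 0.1371, 0.1648 and 0.1948 m at the tool). Wrist forces at touchdown were at most about 12 N.

**Last checks:**
- The final views show a straight, level column with the lid flush.
- Before the lid went on, the wrist camera put the top of the column at (0.6257, 0.217) m; the seat had measured (0.6237, 0.216) m.
- The jar, beaker and brush look unmoved, and the gripper is clear of everything.

**Disagreements:**
- In the scene camera the knob and disc appear about 2 px (roughly 4–5 mm) to the right of where I predicted. At the start that camera had already put the empty seat about 3 mm further in y than the wrist camera did. I put it down to calibration, but I did not resolve it fully.
- The gripper read 58–59 mm on 60 mm pieces and about 20 mm on the 22 mm knob. It read 1–2 mm low each time, so I took it as a reading bias.

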